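# Charge the dosing bottle, cap it and put the tablet tins away

### The arm

A 7-joint arm with a two-finger parallel gripper is mounted at the origin on the work surface. World frame = base frame: x ahead of the robot, y to its left, z up, the work surface at z = 0. Lengths are in m, angles in rad, forces in N, time in s.
With the tool pointing down it reaches from about 0.425 to 0.925 m from the base axis. Payload 6.8 kg.
Tool frame: the origin (TCP) lies at the very end of the fingers, on their centre line; the grasp point (between the pads) lies 19 mm behind it; z points along the fingers, x is the direction in which the jaws open and shut, and the axes are right-handed (so a half turn about z gives the same grasp; the last joint's range is limited). The gripper opens to 85 mm and grips with 20 to 120 N. Pads are 22 mm wide; open, the fingers measure 114 mm over their backs; the gripper's body (76 mm by 85 mm) begins 54 mm behind the grasp point. The pads swing forward as they close: fully open they stand 13 mm farther back than shut.
Start: joints at [1.191, 0.477, 0.022, 1.555, -0.011, 1.109, -0.083], TCP at [0.181, -0.65, 0.209] pointing down, gripper open.
Joint ranges: [-2.96, 2.96], [-0.34, 2.1], [-1.41, 1.46], [0.24, 2.44], [-1.37, 4.51], [0.17, 1.92], [-2.96, 2.96]. Speed limits (rad/s): [2.39, 2.39, 3.14, 3.14, 3.14, 3.14, 3.14].

### API

Orientations are given as a rotation vector (axis times angle).
In Python, from bench import r, grab_frame gives the robot as it stands. The module is installed in compiled form; this text tells all that it offers.
- The arm moves only by the tool send_rows, never from a script. Its argument "series" is a list of rows, each a list of 2 entries, a list of its own where there are three numbers: the shift along the tool's x, y, z in m, then the turn, a rotation vector about the tool's x, y, z in units of 5 degrees (1.0 is 5 degrees). A call has 1 to 20 rows; each row shifts and turns the commanded pose from where the row before left it, along the tool's axes as they then stand; what a row does not reach is not made up. A row lasts 1/8 s, in which the tool goes at most 62.5 mm and 10.7 degrees, less where a joint would pass 70% of its speed; a pose out of reach is approached as far as the arm can. A call is refused whole if a number of a shift passes 0.0625 or a number of a turn 1, either way. A call with a gripper value outside its range is refused whole. "fingers" is the closure in counts, from 0 (fully open) to 255 (shut), set as the call begins (left out, the last holds). The fingers move at their own pace and stop on an object; "grip_force" is the grip in N (left out, the last holds). Time passes only in rows, so rows that do not move let the fingers close. It gives the time, the measured TCP pose, the force and the opening at its end, in the units of the state.
- r.get_obs(): the state, without advancing time (a new reading comes with each control period).
- grab_frame(name): name is "scene" or "top" or "wrist"; returns a dict with "frame" (420x560x3 uint8, red, green, blue), "fx", "fy", "cx", "cy" (pixels), "origin" and "rotation" of the camera in the world; the wrist camera has in their place "T_tool_cam" (4x4, takes a point from camera to tool coordinates, whose origin is the TCP and whose axes are the tool frame's). Camera axes: x right, y down, z forward; pixel columns grow to the right and rows downward; lengths in m; the calibration is good to about 2 mm. A picture is of the moment at which its call begins: read the wrist's pose just before it. There is no depth.
- r.hand_in(): hands the job in, once; it reports no verdict.
The state is a dict: "clock": time; "joints": joint angles; "qvel": joint speeds; "tau": joint torques, N m; "tcp_pos": TCP position; "orientation": TCP orientation; "contact_force": force on the tool from outside, world axes, zero at the start; "moment": the same for the moment, N m; "grip_width": finger opening in m.
Only numpy, scipy, OpenCV 4.12 (cv2) and the standard library are available. Lean on these libraries where they do the work, as an engineer would, in place of code of your own. Each camera call takes 0.05 s, during which the arm holds its last target.

### The job

Unstack the two piles on the bench: drop both white cleaning tablets through the neck into the open bottle, and only then close the bottle by setting the grey cap squarely down over its neck. Put each closed tin flat, lid up, in the black tray of its own shape, oblong in oblong and round in round. Keep the bottle standing, and leave the trigger sprayer and the roll of tape where they are.

Things in the scene. Friction and masses are not known exactly. Their poses are not given: they have to be found in the camera images.
- bottle: Open white plastic bottle, loose, standing, about 0.4 kg. Height 150; body 88 in diameter up to height 92, then a shoulder tapering to the neck at height 120; neck 48 outside, 42 inside, straight from 120 to 150, open at the top. Inner floor at height 5. Origin at the centre of its underside, z up its axis. Sizes in mm.
- large_tablet: White tablet, a disc 30 in diameter and 16 thick, 20 g; at the start lies on top of the cap. Origin at the centre of its underside, z up. Sizes in mm.
- small_tablet: White tablet, a disc 24 in diameter and 16 thick, 13 g; at the start lies on the round tin. Origin at the centre of its underside, z up. Sizes in mm.
- cap: Grey push-on bottle cap, 60 outside diameter, 22 high, open below: inside diameter 55, inside depth 18, top wall 4; 30 g. At the start it stands open side down on the oblong tin, with the large tablet on it. It fits loosely over the bottle's neck; seated, its underside is 132 above the bottle's underside. Origin at the centre of its lower rim, z up. Sizes in mm.
- oblong_tin: Closed oblong metal tin, 96 (x) by 66 (y) by 40 high, 0.17 to 0.35 kg, standing on the bench under the cap. Origin at the centre of its underside; its long side lies along its x. Sizes in mm.
- round_tin: Closed round metal tin, 66 in diameter, 36 high, 0.14 to 0.28 kg, standing on the bench under the small tablet. Origin at the centre of its underside. Sizes in mm.
- oblong_tray: Shallow black oblong tray fixed to the bench: outside 126 (x) by 96 (y), inside 116 by 86, floor 4 above the bench, rim 12 above the bench. Origin at the centre of its underside; its long side lies along its x. Sizes in mm.
- round_tray: Shallow black round tray fixed to the bench: 102 outside, 92 inside diameter, floor 4 above the bench, rim 12 above the bench. Origin at the centre of its underside. Sizes in mm.
- sprayer: White trigger spray bottle with a red trigger, 68 in diameter, 214 high, standing at the left (+y) side of the bench; not to be disturbed. Origin at the centre of its underside. Sizes in mm.
- tape_roll: Grey roll of tape lying flat, 80 outside, 56 inside diameter, 38 high, at the far (+x) middle of the bench; not to be disturbed. Origin at the centre of its underside. Sizes in mm.
There are look-alikes about, which are no part of the job. Leave any blue or red look-alike of the large_tablet alone.

How it is judged:
On the way, in this order (a step that is already met when the one before it is completed fails the run):
1. both tablets are inside the bottle (z of large_tablet in the frame of bottle between 0 and 0.07 m and horizontal distance between each of large_tablet, small_tablet and bottle below 0.042 m and z of small_tablet in the frame of bottle between 0 and 0.07 m), for 0.2 s.
2. with both tablets inside, the cap sits squarely over the bottle's neck (all of step 1 and horizontal distance between cap and bottle below 0.007 m and z of cap in the frame of bottle between 0.128 and 0.136 m and angle between the z axis of cap and the z axis of bottle, either way round below 0.08 rad and angle between bottle's own z axis and vertical below 0.08 rad), for 0.2 s.
At the end, for the whole second after the job is handed in: Tablets inside the bottle, bottle upright; cap over its neck (underside 128-136 mm up, 7 mm off axis, square to 0.08 rad); each tin flat on its own tray's floor (centres within 18 mm oblong, 16 mm round; 0.05 rad); all at rest; sprayer and tape moved under 30 mm (all of step 2 and horizontal distance between oblong_tin and oblong_tray below 0.018 m and z of oblong_tin in the frame of oblong_tray between 0.001 and 0.0075 m and angle between each of oblong_tin, round_tin's own z axis and vertical below 0.05 rad and horizontal distance between round_tin and round_tray below 0.016 m and z of round_tin in the frame of round_tray between 0.001 and 0.0075 m and linear speed of each of large_tablet, small_tablet, cap, bottle, oblong_tin, round_tin below 0.02 m/s and distance of each of sprayer, tape_roll from where it was at the start of the episode below 0.03 m); the robot touches nothing.
It fails at once if the sprayer is pushed more than 30 mm (distance of sprayer from where it was at the start of the episode above 0.03 m).
It fails at once if the tape roll is pushed more than 30 mm (distance of tape_roll from where it was at the start of the episode above 0.03 m).
It also fails if it takes over 128 s, if anything falls off the work surface, if the arm or the gripper's body presses on something with over 40 N, if the wrist force passes 120 N, or if a joint passes its speed limit or range.

## Working session

There is one attempt and no reset: what is moved stays moved. The work goes in short steps, Python scripts to look and compute and a tool call to move; the robot and the scene stay as the last step left them, time stands still between calls to the robot, and variables do not carry over. Pictures are saved under pics/ and viewed, and the job is handed in when it is done.

Besides the shell and the picture viewer there is one more tool, called after "Call:" as a command line: name --argument value ..., lists and objects as JSON in quotes. send_rows: Moves the arm, as the interface text tells. Its arguments: {"type":"object","properties":{"series":{"type":"array"},"fingers":{"type":"number"},"grip_force":{"type":"number"}},"required":["series"]}

```bash
ls; mkdir -p pics
python3 - <<'E'
from bench import r, grab_frame
import cv2
print(r.get_obs())
for n in ["scene","top"]:
    g=grab_frame(n); cv2.imwrite(f"pics/{n}0.png",g["frame"][:,:,::-1]); print(n,{k:v for k,v in g.items() if k!="frame"})
g=grab_frame("wrist");print(g["T_tool_cam"],g["fx"]);cv2.imwrite(f"pics/wrist0.png",g["frame"][:,:,::-1])
E
```

```text
pics
{'clock': 0.0, 'joints': array([ 1.19092059,  0.4777967 ,  0.02232222,  1.55647665, -0.01145229,
        1.10928665, -0.08308464]), 'qvel': array([-0.00084083, -0.00015381,  0.00029078, -0.00188001, -0.00042568,
       -0.0012672 , -0.00125332]), 'tau': array([ 6.37254789e-05, -5.96442676e+01,  1.60787601e+00, -2.81192869e+01,
        1.24252687e-02,  9.32182797e-03,  1.18242457e-05]), 'tcp_pos': array([ 0.18100438, -0.64961238,  0.20811707]), 'orientation': array([-2.50119756e+00,  1.89934438e+00,  2.45316177e-03]), 'contact_force': array([-0.78938832, -0.07938046, -0.39114542]), 'moment': array([ 0.0197673 ,  0.06445362, -0.02740749]), 'grip_width': 0.08545962829085509}
scene {'fx': 516.2320456806674, 'fy': 516.2320456806674, 'cx': 277.6777557208856, 'cy': 211.54636629869196, 'origin': array([ 0.98669198, -0.80289199,  0.98204024]), 'rotation': array([-2.26535764, -0.53088129,  0.23645497])}
top {'fx': 450.7991060139669, 'fy': 450.7991060139669, 'cx': 281.41431666925365, 'cy': 211.6160976789397, 'origin': array([0.32889426, 0.07839732, 1.18681549]), 'rotation': array([-2.13438115,  2.1196006 , -0.19802665])}
[[ 9.99999717e-01 -6.70802040e-04 -3.41407930e-04 -1.01637150e-03]
 [ 7.41415236e-04  9.56065829e-01  2.93151122e-01 -7.42603177e-02]
 [ 1.29762085e-04 -2.93151292e-01  9.56066056e-01 -1.64940097e-01]
 [ 0.00000000e+00  0.00000000e+00  0.00000000e+00  1.00000000e+00]] 360.7356736842276
```

View pics/scene0.png

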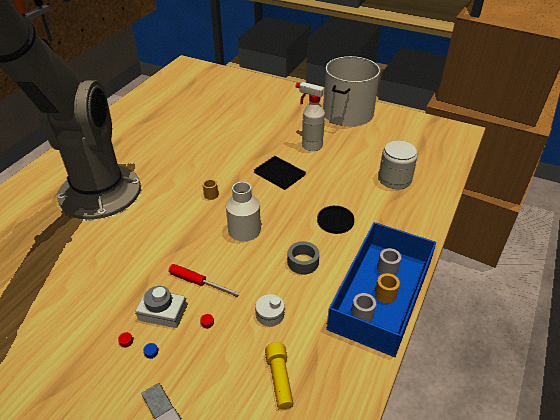

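View pics/top0.png

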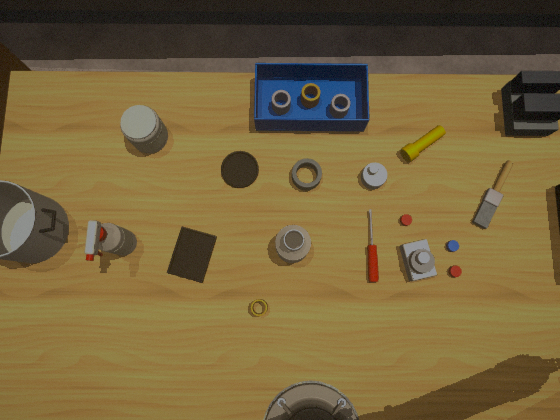

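The scene view shows the bottle at (243,213), the oblong tray at (280,172), the round tray at (336,219), the oblong pile at (161,303) and the round pile at (270,309). In the top view, the same things are at (293,243), (192,254), (240,169), (419,260) and (374,175). Next I'll enlarge these areas.

```bash
cat > h.py <<'E'
import numpy as np, cv2
from scipy.spatial.transform import Rotation as R
from bench import r, grab_frame
def cam(n):
    o=r.get_obs(); g=grab_frame(n)
    if 'T_tool_cam' in g:
        T=np.eye(4);T[:3,:3]=R.from_rotvec(o['orientation']).as_matrix();T[:3,3]=o['tcp_pos']
        T=T@g['T_tool_cam'];g['M']=T[:3,:3];g['o']=T[:3,3]
    else: g['M']=R.from_rotvec(g['rotation']).as_matrix();g['o']=np.array(g['origin'])
    return g
def ray(g,u,v,z):
    d=g['M']@np.array([(u-g['cx'])/g['fx'],(v-g['cy'])/g['fy'],1]);t=(z-g['o'][2])/d[2]
    return (g['o']+t*d)
def proj(g,P):
    c=g['M'].T@(np.asarray(P)-g['o']);return g['cx']+g['fx']*c[0]/c[2],g['cy']+g['fy']*c[1]/c[2]
def save(name,img): cv2.imwrite(f"pics/{name}.png",img[:,:,::-1])
def crop(g,name,x0,y0,w,h,s): save(name,cv2.resize(g['frame'][y0:y0+h,x0:x0+w],None,fx=s,fy=s,interpolation=cv2.INTER_CUBIC))
def st():
    o=r.get_obs();Rm=R.from_rotvec(o['orientation']).as_matrix()
    print('t',round(o['clock'],2),'p',o['tcp_pos'].round(4),'F',o['contact_force'].round(1),'w',round(o['grip_width'],4),'J',o['joints'].round(2))
    print('toolx',Rm[:,0].round(3),'y',Rm[:,1].round(3),'z',Rm[:,2].round(4)); return o,Rm
def go(p):
    o,Rm=st(); d=np.asarray(p)-o['tcp_pos']; print('tool shift mm',(Rm.T@d*1000).round(1));
E
python3 - <<'E'
from h import *
g=cam('top')
crop(g,'t1',340,130,150,150,4)
crop(g,'t2',150,130,190,160,4)
s=cam('scene');crop(s,'s1',110,240,190,130,4);crop(s,'s2',200,130,170,140,4)
save('x',g['frame'])
st()
E
```

```text
t 0.25 p [ 0.1811 -0.65    0.2086] F [ 0.8 -0.5 -1. ] w 0.0854 J [ 1.19  0.48  0.02  1.56 -0.01  1.11 -0.08]
toolx [ 0.268 -0.963 -0.001] y [-0.963 -0.268  0.   ] z [-3.e-04  8.e-04 -1.e+00]
```

View pics/t1.png

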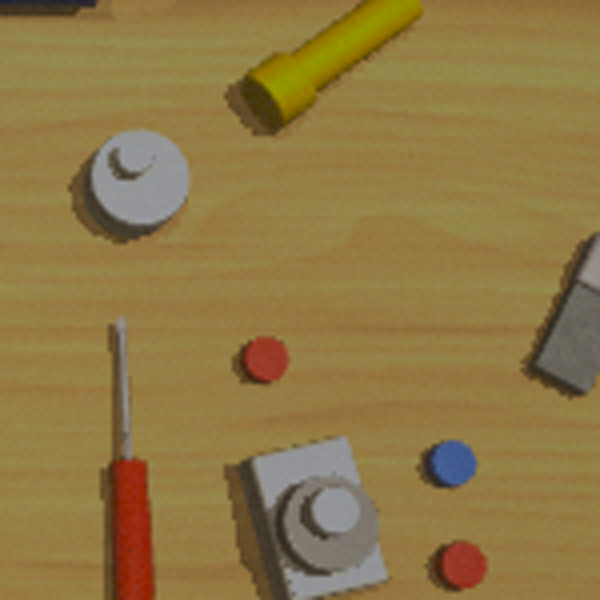

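View pics/t2.png

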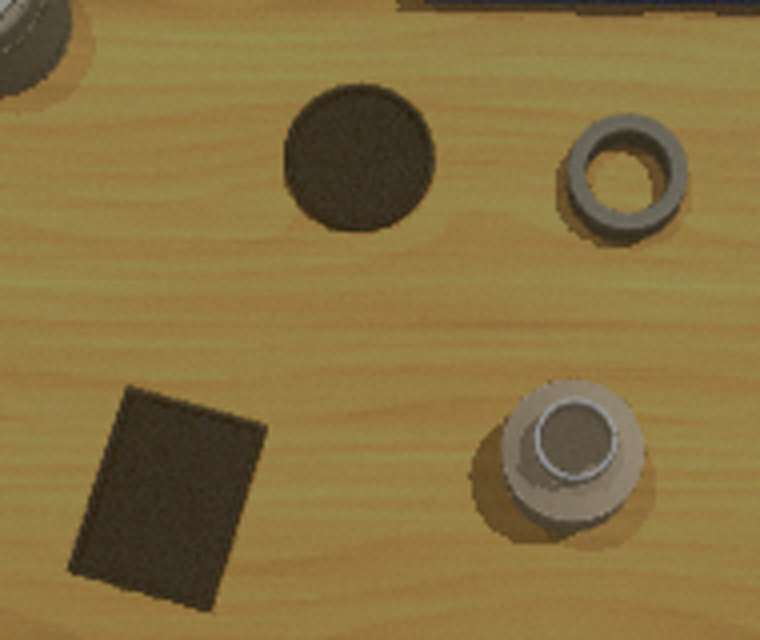

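View pics/s1.png

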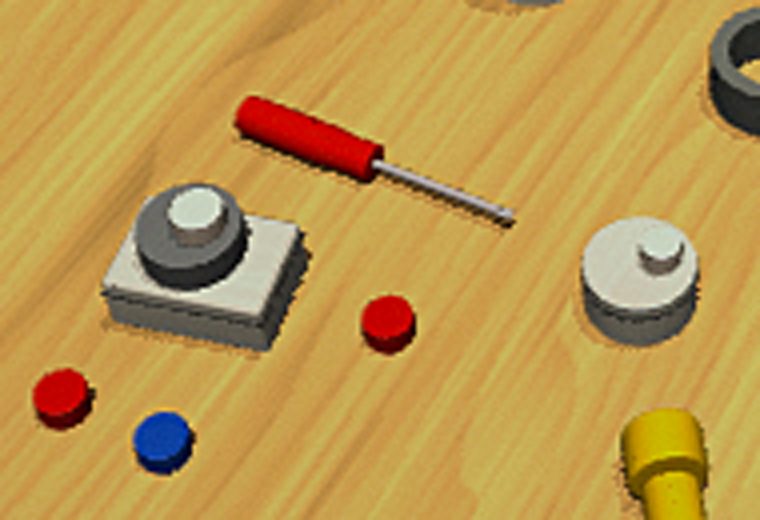

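View pics/s2.png

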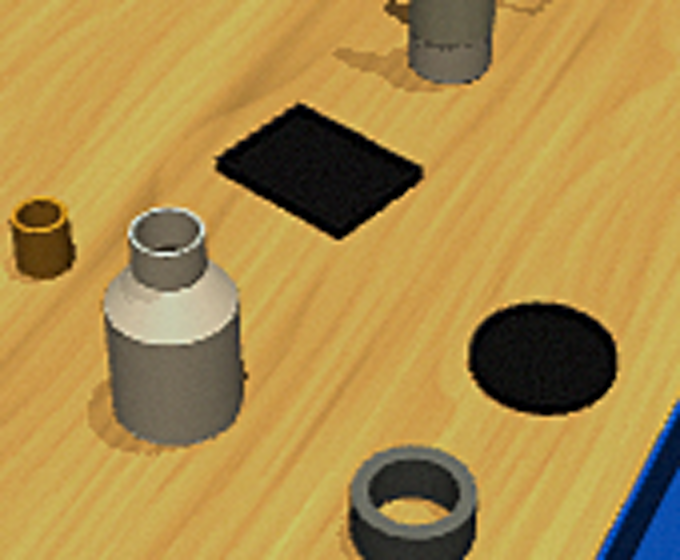

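The crops give these top pixels: neck rim (293.7,239.7), round tray (240,169.5), round tin top (375,174.5), cap top (422,261), large tablet (423,257). I'll cast rays from both views to check them.

Run:
```python
from h import *
t=cam('top');s=cam('scene')
T=lambda x,y,a,b:(a+(x+.5)/4-.5,b+(y+.5)/4-.5)
def both(n,tp,sp,z):
    print(n,ray(t,*tp,z).round(4)[:2] if tp else '',ray(s,*sp,z).round(4)[:2] if sp else '')
t1=lambda x,y:T(x,y,340,130);t2=lambda x,y:T(x,y,150,130);s1=lambda x,y:T(x,y,110,240);s2=lambda x,y:T(x,y,200,130)
both('neck',t2(576,440),s2(166,232),.150)
both('round tray',t2(360,158),s2(543,358),.012)
both('round tin',t1(140,178),s1(640,263),.036)
both('small tab',t1(135,157),s1(661,247),.052)
both('cap',t1(328,524),s1(190,235),.062)
both('large tab',t1(333,510),s1(196,208),.078)
both('tape',t2(628,173),s2(413,492),.038)
m=(cv2.cvtColor(t['frame'],cv2.COLOR_RGB2HSV)[:,:,2]<75).astype(np.uint8)
for n,im,(x0,y0,w,h) in [('top',t,(150,130,120,160)),('sc',s,(240,140,130,110))]:
    v=im['frame'].max(2); 
    m=np.zeros_like(v); m[y0:y0+h,x0:x0+w]=(v[y0:y0+h,x0:x0+w]<(75 if n=='top' else 45))*255
    m=cv2.morphologyEx(m,cv2.MORPH_OPEN,np.ones((3,3)))
    cs,_=cv2.findContours(m,cv2.RETR_EXTERNAL,cv2.CHAIN_APPROX_NONE)
    for c in cs:
        if cv2.contourArea(c)<300: continue
        P=np.array([ray(im,*p,0.012)[:2] for p in c[:,0]])
        rc=cv2.minAreaRect((P*1000).astype(np.float32)); el=cv2.minEnclosingCircle((P*1000).astype(np.float32)); print(n,'rect',np.round(rc[0],1),np.round(rc[1],1),round(rc[2],1),'circ',np.round(el[0],1),round(el[1],1))
# oblong tin top corners
for q in [(250,458),(347,437),(387,578),(292,600)]: print('tin corner top',ray(t,*t1(*q),.04)[:2].round(4))
for q in [(300,223),(263,313),(104,287)]: print('sc',ray(s,*s1(*q),.04)[:2].round(4))
```

```text
neck [0.4548 0.0473] [0.4607 0.044 ]
round tray [0.6617 0.1891] [0.67   0.1817]
round tin [ 0.644  -0.1696] [ 0.6499 -0.1723]
small tab [ 0.6537 -0.1633] [ 0.6611 -0.1679]
cap [ 0.4152 -0.2742] [ 0.4259 -0.2836]
large tab [ 0.4226 -0.2727] [ 0.4274 -0.2759]
tape [0.6455 0.01  ] [0.651  0.0069]
top rect [431.6 309.1] [ 97.5 125.3] 74.6 circ [430.3 309.2] 76.3
top rect [661.  190.8] [97.9 97.2] 0.9 circ [661.3 190.3] 51.2
sc rect [670.4 182.3] [ 96.  108.1] 23.2 circ [669.  182.8] 55.1
sc rect [440.  300.5] [104.7 133. ] 74.9 circ [439.3 299.2] 78.4
tin corner top [ 0.4586 -0.2333]
tin corner top [ 0.4725 -0.296 ]
tin corner top [ 0.3832 -0.3167]
tin corner top [ 0.369 -0.256]
sc [ 0.4639 -0.2362]
sc [ 0.4807 -0.2973]
sc [ 0.3912 -0.3221]
```

Call:
send_rows --series '[[[-0.03, -0.033, 0], [0, 0, 0]], [[-0.03, -0.033, 0], [0, 0, 0]], [[-0.03, -0.033, 0], [0, 0, 0]], [[-0.03, -0.033, 0], [0, 0, 0]], [[-0.03, -0.033, 0], [0, 0, 0]], [[-0.03, -0.033, 0], [0, 0, 0]], [[-0.03, -0.033, 0], [0, 0, 0]], [[-0.03, -0.033, 0], [0, 0, 0]], [[-0.03, -0.033, 0], [0, 0, 0]], [[-0.026, -0.033, 0], [0, 0, 0]], [[0, 0, 0], [0, 0, 0]], [[0, 0, 0], [0, 0, 0]]]' --fingers 0 --grip_force 30

```text
clock: 1.85
tcp_pos: [0.4192, -0.2771, 0.2091]
orientation: [2.501, -1.9, 0.0]
contact_force: [0.3, -0.6, -0.5]
grip_width: 0.0858
```

Run:
```python
from h import *
st();g=cam('wrist');save('w1',g['frame'])
np.savez('w1.npz',**{k:g[k] for k in('frame','M','o','fx','fy','cx','cy')})
print(proj(g,[.4265,-.275,.078]))
```

```text
t 1.85 p [ 0.4192 -0.2771  0.2091] F [ 0.3 -0.6 -0.5] w 0.0858 J [ 0.63  0.2  -0.19  1.95  0.05  0.99 -0.89]
toolx [ 0.268 -0.963  0.   ] y [-0.963 -0.268  0.   ] z [-3.e-04 -5.e-04 -1.e+00]
(np.float64(280.03013844647575), np.float64(185.50600854827616))
```

View pics/w1.png

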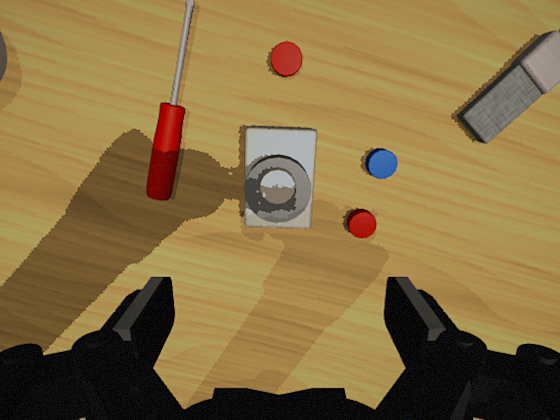

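The wrist view shows the cap at about (278,188) on the tin, aligned with the image, with the tablet at (278,187). I'll fit the outlines by magnified crop.

Run:
```python
from h import *
z=np.load('w1.npz');g={k:z[k] for k in z}
crop(g,'w1c',225,110,110,130,5)
```

```text
(no output)
```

View pics/w1c.png

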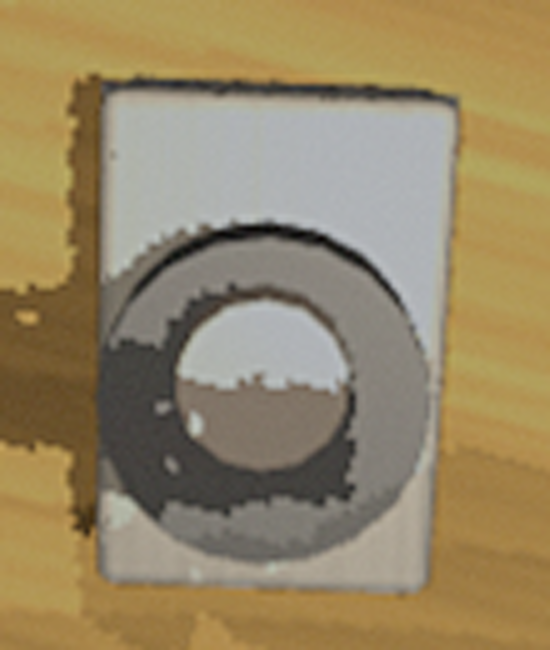

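Run:
```python
from h import *
z=np.load('w1.npz');g={k:z[k] for k in z}
C=lambda x,y:(225+(x+.5)/5-.5,110+(y+.5)/5-.5)
tb=ray(g,*C(263.5,384),.078);cp=ray(g,*C(265,400),.062);print('tab',tb,'cap',cp)
cs=[ray(g,*C(*q),.04)[:2] for q in [(106,88),(457,98),(428,588),(104,578)]]
print(np.round(cs,4), np.mean(cs,0)); 
for i in range(4):
    d=cs[(i+1)%4]-cs[i]; print(np.linalg.norm(d),np.degrees(np.arctan2(d[1],d[0])))
go([tb[0],tb[1],.15])
```

```text
tab [ 0.42514833 -0.27299742  0.078     ] cap [ 0.4188862  -0.27493744  0.062     ]
[[ 0.4618 -0.2332]
 [ 0.4771 -0.2948]
 [ 0.3859 -0.3171]
 [ 0.371  -0.2554]] [ 0.42396133 -0.27513935]
0.06344905706310358 -76.08278785168486
0.09386735229606502 -166.23157793401094
0.06351402643915505 103.63487683819504
0.09355456707483976 13.728607393646762
t 1.9 p [ 0.4189 -0.2776  0.2091] F [-0.2 -0.6 -0.9] w 0.0851 J [ 0.63  0.2  -0.19  1.95  0.05  0.99 -0.89]
toolx [ 0.267 -0.964  0.   ] y [-0.964 -0.267  0.   ] z [-4.e-04 -5.e-04 -1.e+00]
tool shift mm [-2.8 -7.3 59.1]
```

Call:
send_rows --series '[[[-0.003, -0.007, 0.04], [0, 0, 0]], [[0, 0, 0.04], [0, 0, 0]], [[0, 0, 0.04], [0, 0, 0]], [[0, 0, 0.022], [0, 0, 0]], [[0, 0, 0], [0, 0, 0]]]'

```text
clock: 2.52
tcp_pos: [0.4235, -0.2724, 0.0656]
orientation: [2.499, -1.902, -0.006]
contact_force: [0.1, -0.3, 0.0]
grip_width: 0.0854
```

Call:
send_rows --series '[[[0, 0, 0], [0, 0, 0]], [[0, 0, 0], [0, 0, 0]], [[0, 0, 0], [0, 0, 0]], [[0, 0, 0], [0, 0, 0]], [[0, 0, 0], [0, 0, 0]], [[0, 0, 0], [0, 0, 0]], [[0, 0, 0], [0, 0, 0]], [[0, 0, 0], [0, 0, 0]], [[0, 0, 0], [0, 0, 0]], [[0, 0, 0], [0, 0, 0]]]' --fingers 255 --grip_force 30

```text
clock: 3.78
tcp_pos: [0.4256, -0.2717, 0.0671]
orientation: [2.502, -1.9, -0.0]
contact_force: [1.1, -0.2, -0.9]
grip_width: 0.0
```

Run:
```python
from h import *
st();g=cam('wrist');save('w2',g['frame'])
```

```text
t 3.77 p [ 0.4256 -0.2717  0.0671] F [ 1.1 -0.2 -0.9] w 0.0 J [ 0.6   0.4  -0.18  2.07  0.11  0.68 -0.96]
toolx [ 0.268 -0.963 -0.   ] y [-0.963 -0.268  0.   ] z [-0.  0. -1.]
```

View pics/w2.png

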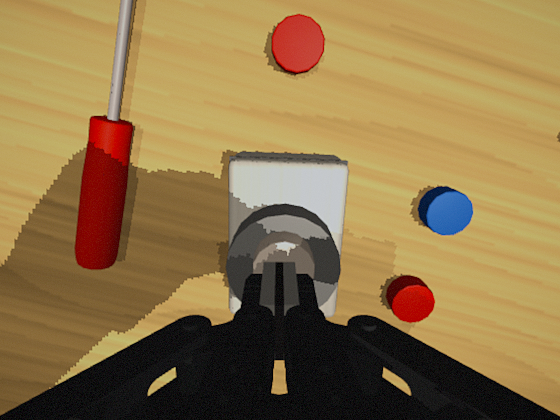

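The jaws shut empty, and the tablet still shows at about (285,245). I'll raise the arm and look again.

Call:
send_rows --series '[[[0, 0, -0.03], [0, 0, 0]], [[0, 0, -0.03], [0, 0, 0]], [[0, 0, 0], [0, 0, 0]], [[0, 0, 0], [0, 0, 0]]]' --fingers 255

```text
clock: 4.32
tcp_pos: [0.4252, -0.2716, 0.1267]
orientation: [2.502, -1.9, -0.001]
contact_force: [-0.2, 0.1, 0.3]
grip_width: -0.0001
```

Run:
```python
from h import *
o,Rm=st();g=cam('wrist');save('w3',g['frame'])
crop(g,'w3c',210,150,140,130,5)
print('tcp proj',proj(g,o['tcp_pos']),'up19',proj(g,o['tcp_pos']-.019*Rm[:,2]))
```

```text
t 4.33 p [ 0.4252 -0.2716  0.1267] F [-0.2  0.1  0.3] w -0.0001 J [ 0.61  0.31 -0.2   2.03  0.08  0.81 -0.93]
toolx [ 0.268 -0.963 -0.   ] y [-0.963 -0.268  0.   ] z [-5.e-04  2.e-04 -1.e+00]
tcp proj (np.float64(281.07891292518826), np.float64(258.55497716805365)) up19 (np.float64(281.3207617539641), np.float64(276.13775823197204))
```

View pics/w3.png

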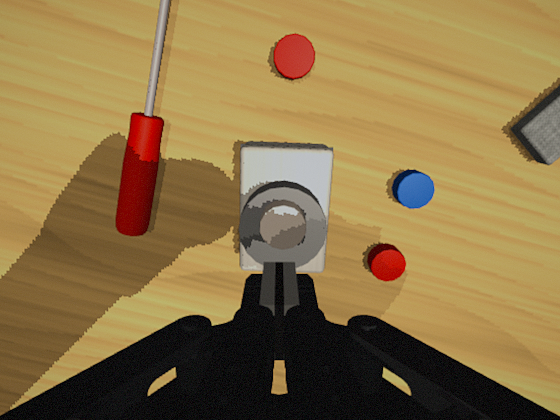

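View pics/w3c.png

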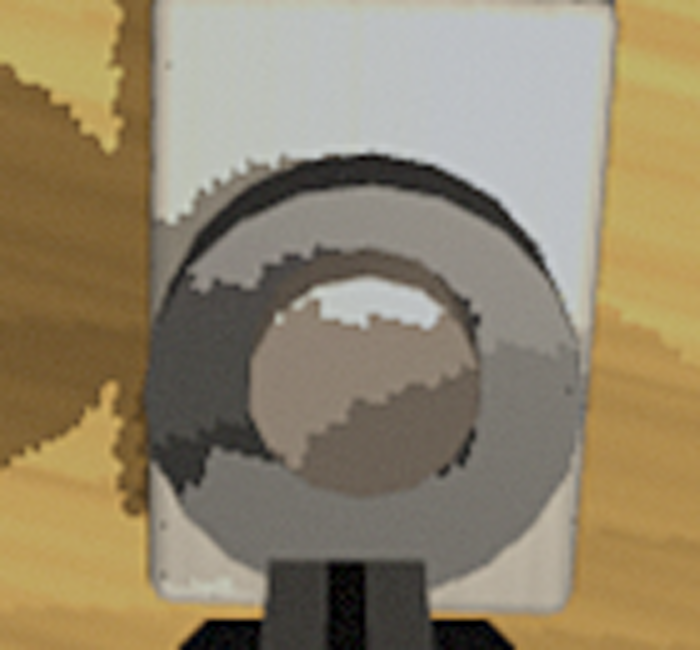

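Run:
```python
from h import *
g=cam('wrist');print('o',g['o'])
C=lambda x,y:(210+(x+.5)/5-.5,150+(y+.5)/5-.5)
print('tab centre',ray(g,*C(365,388),.078))
print('tab width',np.linalg.norm(ray(g,*C(249,388),.078)-ray(g,*C(480,388),.078)))
print('cap width',np.linalg.norm(ray(g,*C(148,388),.062)-ray(g,*C(581,388),.062)))
z=np.load('w1.npz');g1={k:z[k] for k in z}
D=lambda x,y:(225+(x+.5)/5-.5,110+(y+.5)/5-.5)
print('w1 tab',np.linalg.norm(ray(g1,*D(176,384),.078)-ray(g1,*D(351,384),.078)),'cap',np.linalg.norm(ray(g1,*D(100,400),.062)-ray(g1,*D(431,400),.062)))
for n in ('top','scene'):
    h=cam(n); crop(h,n+'b',*((380,220,80,70,8) if n=='top' else (120,270,90,70,8)))
    print(n,'tcp',proj(h,r.get_obs()['tcp_pos']))
```

```text
o [ 0.4964094  -0.25063231  0.2911255 ]
tab centre [ 0.4248317  -0.27269478  0.078     ]
tab width 0.028907772771938615
cap width 0.05825437744804623
w1 tab 0.02938079043481106 cap 0.058731560124788154
top tcp (np.float64(428.6546481247999), np.float64(254.45058491280162))
scene tcp (np.float64(155.38714508226397), np.float64(275.6697691182579))
```

View pics/sceneb.png

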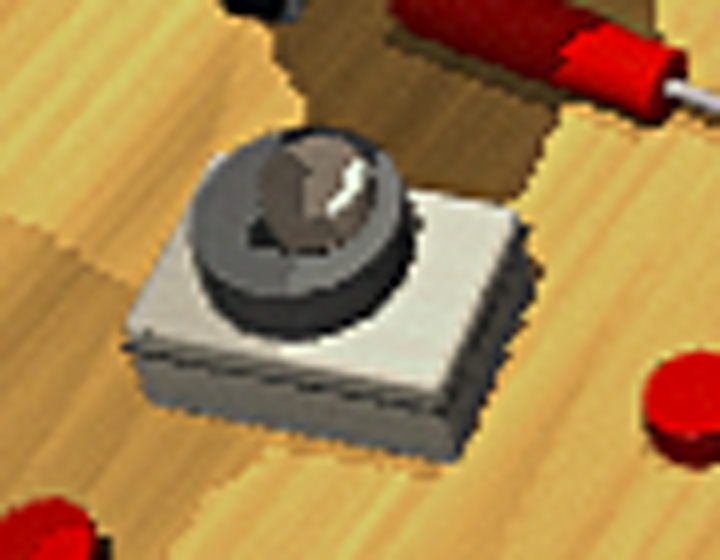

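The tablet hasn't moved. Wrist-measured sizes come out about 3% small and the visible tip lies above the reported TCP, so the tool probably sits a few mm higher than reported. I'll touch the bench with shut fingers to calibrate z at a clear spot, (0.57,-0.27).

Run:
```python
from h import *
go([.57,-.27,.02])
t=cam('top');print(proj(t,[.57,-.27,0]))
```

```text
t 4.53 p [ 0.425  -0.2714  0.1262] F [-0.4 -0.3  1.4] w 0.0004 J [ 0.61  0.31 -0.2   2.03  0.08  0.81 -0.93]
toolx [ 0.269 -0.963 -0.001] y [-0.963 -0.269  0.001] z [-1.5e-03  9.0e-04 -1.0e+00]
tool shift mm [  37.7 -140.2  106. ]
(np.float64(410.05425640642295), np.float64(204.57284708837065))
```

Call:
send_rows --series '[[[0.017, -0.05, 0], [0, 0, 0]], [[0.017, -0.05, 0], [0, 0, 0]], [[0.017, -0.055, 0], [0, 0, 0]], [[0, 0, 0.04], [0, 0, 0]], [[0, 0, 0.04], [0, 0, 0]], [[0, 0, 0.02], [0, 0, 0]], [[0, 0, 0.01], [0, 0, 0]], [[0, 0, 0.005], [0, 0, 0]], [[0, 0, 0], [0, 0, 0]]]'

```text
clock: 5.7
tcp_pos: [0.5892, -0.2796, 0.013]
orientation: [-2.501, 1.9, -0.002]
contact_force: [-0.0, 0.7, -0.2]
grip_width: 0.0001
```

Run:
```python
from h import *
st();g=cam('wrist');save('w4',g['frame']);st()
```

```text
t 5.7 p [ 0.5892 -0.2796  0.013 ] F [-0.   0.7 -0.2] w 0.0001 J [ 0.47  0.67 -0.17  1.74  0.15  0.75 -1.08]
toolx [ 0.268 -0.963  0.001] y [-0.963 -0.268 -0.001] z [ 1.3e-03 -5.0e-04 -1.0e+00]
t 5.75 p [ 0.5893 -0.2797  0.0132] F [ 0.5 -0.9 -0.1] w -0.0001 J [ 0.47  0.67 -0.17  1.74  0.15  0.75 -1.08]
toolx [ 0.268 -0.963  0.001] y [-0.963 -0.268 -0.001] z [ 1.7e-03 -7.0e-04 -1.0e+00]
```

View pics/w4.png

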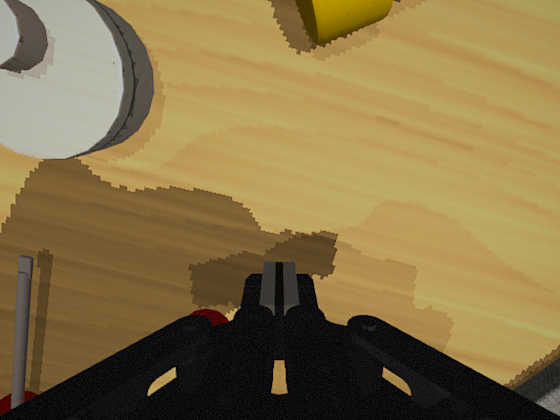

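No contact at z = 0.013, and the floor is clear under the tips. I'll go down in small steps.

Call:
send_rows --series '[[[0, 0, 0.004], [0, 0, 0]], [[0, 0, 0.003], [0, 0, 0]], [[0, 0, 0.003], [0, 0, 0]], [[0, 0, 0], [0, 0, 0]]]'

```text
clock: 6.25
tcp_pos: [0.5883, -0.2792, 0.0018]
orientation: [2.502, -1.9, -0.001]
contact_force: [-0.4, 0.2, -0.7]
grip_width: 0.0001
```

Call:
send_rows --series '[[[0, 0, 0.002], [0, 0, 0]], [[0, 0, 0], [0, 0, 0]]]'

```text
clock: 6.5
tcp_pos: [0.5885, -0.2793, -0.0]
orientation: [2.502, -1.9, -0.0]
contact_force: [-0.5, -0.6, 0.1]
grip_width: -0.0002
```

Call:
send_rows --series '[[[0, 0, 0.002], [0, 0, 0]], [[0, 0, 0], [0, 0, 0]]]'

```text
clock: 6.75
tcp_pos: [0.5885, -0.2792, -0.0021]
orientation: [2.502, -1.9, -0.0]
contact_force: [0.1, -0.2, -0.6]
grip_width: 0.0001
```

Call:
send_rows --series '[[[0, 0, 0.002], [0, 0, 0]], [[0, 0, 0], [0, 0, 0]]]'

```text
clock: 7.0
tcp_pos: [0.5884, -0.2792, -0.0041]
orientation: [2.502, -1.9, -0.001]
contact_force: [0.1, -0.8, -0.1]
grip_width: 0.0002
```

Call:
send_rows --series '[[[0, 0, 0.002], [0, 0, 0]], [[0, 0, 0], [0, 0, 0]]]'

```text
clock: 7.25
tcp_pos: [0.5885, -0.2792, -0.0061]
orientation: [2.502, -1.9, -0.0]
contact_force: [-0.2, 0.7, 0.4]
grip_width: 0.0002
```

Call:
send_rows --series '[[[0, 0, 0.002], [0, 0, 0]], [[0, 0, 0], [0, 0, 0]]]'

```text
clock: 7.5
tcp_pos: [0.5884, -0.2792, -0.0081]
orientation: [2.502, -1.9, -0.001]
contact_force: [-0.1, -0.1, 0.8]
grip_width: 0.0002
```

Call:
send_rows --series '[[[0, 0, 0.0015], [0, 0, 0]], [[0, 0, 0], [0, 0, 0]]]'

```text
clock: 7.75
tcp_pos: [0.5885, -0.2792, -0.0095]
orientation: [2.502, -1.9, -0.0]
contact_force: [-0.1, -1.0, -0.5]
grip_width: 0.0002
```

Call:
send_rows --series '[[[0, 0, 0.0015], [0, 0, 0]], [[0, 0, 0], [0, 0, 0]]]'

```text
clock: 8.0
tcp_pos: [0.5885, -0.2792, -0.011]
orientation: [2.502, -1.9, -0.0]
contact_force: [1.0, 0.1, -0.1]
grip_width: 0.0001
```

Call:
send_rows --series '[[[0, 0, 0.0015], [0, 0, 0]], [[0, 0, 0], [0, 0, 0]]]'

```text
clock: 8.25
tcp_pos: [0.5885, -0.2793, -0.0125]
orientation: [2.502, -1.9, -0.0]
contact_force: [0.5, 0.1, 0.1]
grip_width: 0.0001
```

Run:
```python
from h import *
st();g=cam('wrist');crop(g,'w5',200,200,160,110,5);s=cam('scene');p=proj(s,[.588,-.279,0]);print(p);crop(s,'s5',int(p[0])-50,int(p[1])-50,100,80,7)
```

```text
t 8.25 p [ 0.5885 -0.2793 -0.0125] F [0.5 0.1 0.1] w 0.0001 J [ 0.46  0.7  -0.16  1.75  0.16  0.7  -1.08]
toolx [ 0.268 -0.963 -0.   ] y [-0.963 -0.268  0.   ] z [-2.e-04  0.e+00 -1.e+00]
(np.float64(222.9198107637385), np.float64(340.3647524917638))
```

View pics/w5.png

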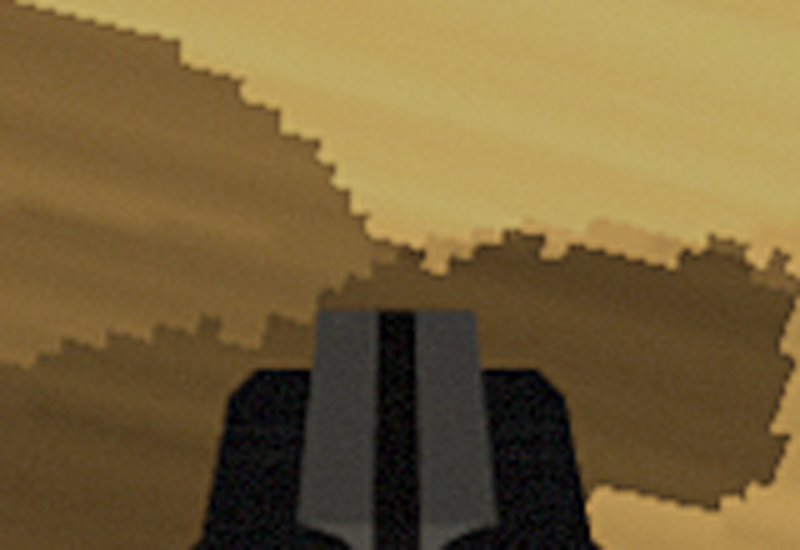

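View pics/s5.png

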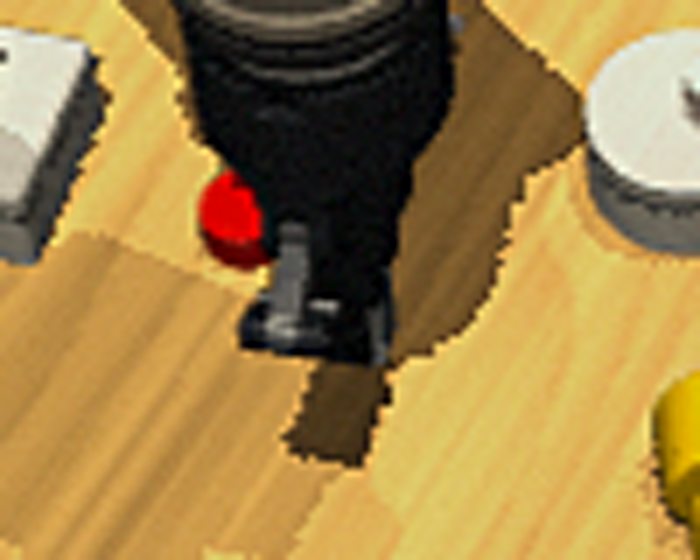

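Still no contact at -12.5 mm, and the shadow shows the tips clear of the bench. The reported z is biased low, so I'll keep going down carefully.

Call:
send_rows --series '[[[0, 0, 0.0015], [0, 0, 0]], [[0, 0, 0.0], [0, 0, 0]]]'

```text
clock: 8.6
tcp_pos: [0.5885, -0.2792, -0.0141]
orientation: [2.502, -1.9, -0.0]
contact_force: [2.1, -0.6, 0.4]
grip_width: -0.0002
```

Call:
send_rows --series '[[[0, 0, 0.0015], [0, 0, 0]], [[0, 0, 0.0], [0, 0, 0]]]'

```text
clock: 8.85
tcp_pos: [0.5885, -0.2792, -0.0155]
orientation: [2.502, -1.9, -0.0]
contact_force: [1.1, -0.2, 0.2]
grip_width: -0.0
```

Call:
send_rows --series '[[[0, 0, 0.0015], [0, 0, 0]], [[0, 0, 0.0], [0, 0, 0]]]'

```text
clock: 9.1
tcp_pos: [0.5885, -0.2792, -0.017]
orientation: [2.502, -1.9, -0.0]
contact_force: [-0.1, -0.1, 0.4]
grip_width: -0.0001
```

Call:
send_rows --series '[[[0, 0, 0.0015], [0, 0, 0]], [[0, 0, 0.0], [0, 0, 0]]]'

```text
clock: 9.35
tcp_pos: [0.5885, -0.2792, -0.0185]
orientation: [2.502, -1.9, -0.0]
contact_force: [-0.2, 0.1, 0.8]
grip_width: -0.0
```

Call:
send_rows --series '[[[0, 0, 0.0015], [0, 0, 0]], [[0, 0, 0.0], [0, 0, 0]]]'

```text
clock: 9.6
tcp_pos: [0.5885, -0.2793, -0.0201]
orientation: [2.502, -1.9, -0.0]
contact_force: [0.3, -0.8, 0.2]
grip_width: 0.0004
```

Call:
send_rows --series '[[[0, 0, 0.0015], [0, 0, 0]], [[0, 0, 0.0], [0, 0, 0]]]'

```text
clock: 9.85
tcp_pos: [0.5885, -0.2792, -0.0215]
orientation: [2.502, -1.9, -0.0]
contact_force: [0.1, 0.3, -0.8]
grip_width: 0.0002
```

Call:
send_rows --series '[[[0, 0, 0.0015], [0, 0, 0]], [[0, 0, 0.0], [0, 0, 0]]]'

```text
clock: 10.1
tcp_pos: [0.5887, -0.2794, -0.022]
orientation: [2.502, -1.9, 0.0]
contact_force: [-2.4, 1.8, 6.3]
grip_width: -0.0002
```

Run:
```python
from h import *
st();g=cam('wrist');crop(g,'w6',200,200,160,110,5);s=cam('scene');crop(s,'s6',170,290,100,80,7)
```

```text
t 10.1 p [ 0.5887 -0.2794 -0.022 ] F [-2.4  1.8  6.3] w -0.0002 J [ 0.46  0.72 -0.16  1.75  0.17  0.69 -1.09]
toolx [ 0.268 -0.963  0.   ] y [-0.963 -0.268 -0.   ] z [ 1.e-04 -3.e-04 -1.e+00]
```

View pics/s6.png

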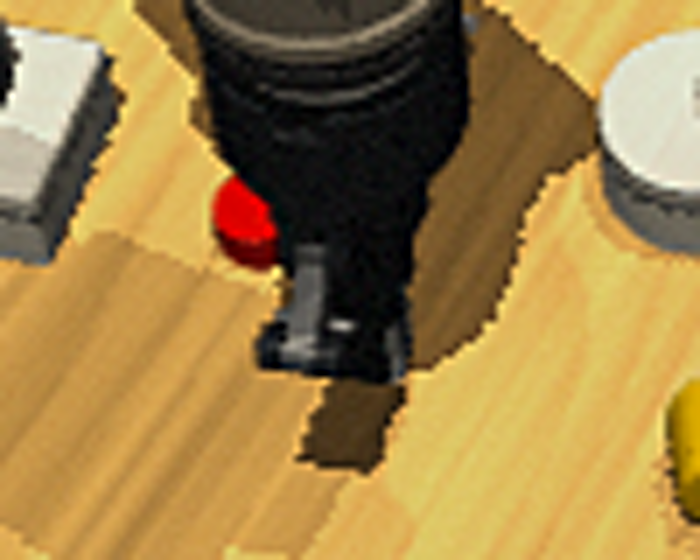

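Contact came at reported z ≈ -0.0215. Now I'll check where the tips project in the wrist view (front edge at tool y = -11 mm) to separate a short finger from a pose bias.

Run:
```python
from h import *
o,Rm=st();g=cam('wrist')
for y in (-.011,0,.011):
  for z in (0,-.010,-.02,-.03):
    p=proj(g,o['tcp_pos']+Rm@np.array([0,y,z]));print(y,z,np.round(p,1), 'half-width 11:',round(abs(proj(g,o['tcp_pos']+Rm@np.array([.011,y,z]))[0]-p[0]),1))
# stereo check: camera height from tablets in w1/w3
z=np.load('w1.npz');g1={k:z[k] for k in z}
import cv2
def cents(fr):
    h=cv2.cvtColor(fr,cv2.COLOR_RGB2HSV);out=[]
    for lo,hi in(((100,120,60),(130,255,255)),):
        m=cv2.inRange(h,lo,hi);n,_,s,c=cv2.connectedComponentsWithStats(m);i=1+s[1:,4].argmax();out.append((c[i],s[i]))
    m=cv2.inRange(h,(0,150,60),(6,255,255))|cv2.inRange(h,(174,150,60),(180,255,255));n,_,s,c=cv2.connectedComponentsWithStats(m)
    for i in range(1,n):
        if s[i,4]>300: out.append((c[i],s[i]))
    return out
for f in (g1['frame'],cv2.imread('pics/w3.png')[:,:,::-1].copy()): print([(np.round(a,1),b) for a,b in cents(f)])
```

```text
t 10.2 p [ 0.5887 -0.2793 -0.022 ] F [-2.4  1.5  7.5] w -0.0003 J [ 0.46  0.72 -0.16  1.75  0.17  0.69 -1.09]
toolx [ 0.268 -0.963  0.   ] y [-0.963 -0.268 -0.   ] z [ 1.e-04 -2.e-04 -1.e+00]
-0.011 0 [281.1 237.9] half-width 11: 22.5
-0.011 -0.01 [281.2 245.6] half-width 11: 23.8
-0.011 -0.02 [281.4 254.3] half-width 11: 25.3
-0.011 -0.03 [281.5 264.2] half-width 11: 26.9
0 0 [281.1 258.6] half-width 11: 22.1
0 -0.01 [281.2 267.3] half-width 11: 23.4
0 -0.02 [281.3 277.2] half-width 11: 24.7
0 -0.03 [281.5 288.3] half-width 11: 26.3
0.011 0 [281.1 278.5] half-width 11: 21.7
0.011 -0.01 [281.2 288.2] half-width 11: 22.9
0.011 -0.02 [281.3 299.1] half-width 11: 24.3
0.011 -0.03 [281.5 311.3] half-width 11: 25.8
[(array([382. , 163.6]), array([368, 149,  29,  30, 661], dtype=int32)), (array([286. ,  58.5]), array([271,  42,  31,  34, 841], dtype=int32)), (array([164.9, 151.6]), array([ 147,  103,   38,   97, 2418], dtype=int32)), (array([361.9, 223.7]), array([348, 209,  28,  29, 604], dtype=int32))]
[(array([415. , 189.8]), array([ 397,  170,   37,   38, 1049], dtype=int32)), (array([293.7,  55.9]), array([ 274,   34,   41,   45, 1442], dtype=int32)), (array([138.8, 174.3]), array([ 116,  113,   48,  123, 4008], dtype=int32)), (array([386.3, 262. ]), array([ 368,  244,   38,   37, 1045], dtype=int32))]
```

View pics/w6.png

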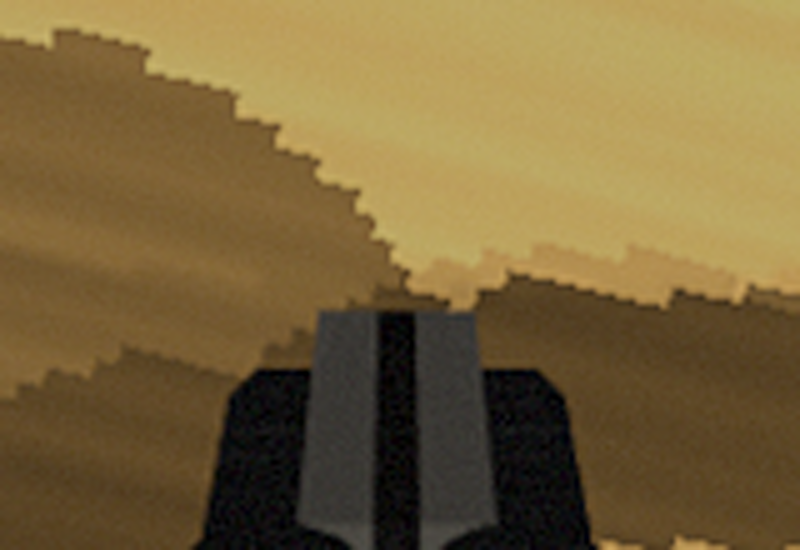

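So the physical tip sits about 21.5 mm behind the reported TCP, while the camera stays consistent with the reported frame. I'll subtract 21.5 mm from z in every grasp. Now back to the large tablet.

Call:
send_rows --series '[[[0, 0, -0.05], [0, 0, 0]], [[0, 0, -0.06], [0, 0, 0]], [[0, 0, -0.05], [0, 0, 0]], [[-0.017, 0.052, 0], [0, 0, 0]], [[-0.017, 0.052, 0], [0, 0, 0]], [[-0.015, 0.05, 0], [0, 0, 0]], [[0, 0, 0], [0, 0, 0]], [[0, 0, 0], [0, 0, 0]]]' --fingers 0

```text
clock: 11.25
tcp_pos: [0.428, -0.2736, 0.1376]
orientation: [-2.501, 1.9, -0.003]
contact_force: [0.6, -0.6, 1.1]
grip_width: 0.0854
```

Run:
```python
from h import *
go([.425,-.2728,.041])
g=cam('wrist');print(proj(g,[.425,-.2728,.078]));crop(g,'w7',200,140,160,130,5)
```

```text
t 11.25 p [ 0.428  -0.2736  0.1376] F [ 0.6 -0.6  1.1] w 0.0854 J [ 0.62  0.3  -0.21  2.01  0.08  0.84 -0.93]
toolx [ 0.268 -0.963  0.001] y [-0.963 -0.268 -0.001] z [ 1.6e-03 -6.0e-04 -1.0e+00]
tool shift mm [-1.7  2.8 96.6]
(np.float64(278.0629067432954), np.float64(224.935624085897))
```

View pics/w7.png

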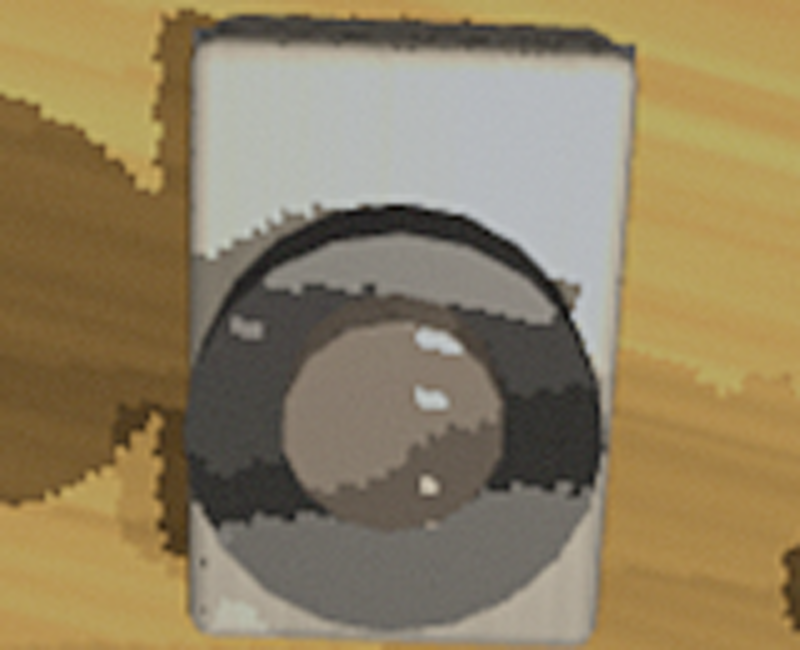

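The tablet is at (278.2,224.6), which agrees with the prediction. Descending and gripping.

Call:
send_rows --series '[[[-0.0017, 0.0028, 0.04], [0, 0, 0]], [[0, 0, 0.036], [0, 0, 0]], [[0, 0, 0.02], [0, 0, 0]], [[0, 0, 0], [0, 0, 0]]]'

```text
clock: 11.8
tcp_pos: [0.4243, -0.2716, 0.0396]
orientation: [-2.503, 1.898, 0.004]
contact_force: [-0.1, -0.1, 0.5]
grip_width: 0.0856
```

Call:
send_rows --series '[[[0, 0, 0], [0, 0, 0]], [[0, 0, 0], [0, 0, 0]], [[0, 0, 0], [0, 0, 0]], [[0, 0, 0], [0, 0, 0]], [[0, 0, 0], [0, 0, 0]], [[0, 0, 0], [0, 0, 0]], [[0, 0, 0], [0, 0, 0]], [[0, 0, 0], [0, 0, 0]]]' --fingers 255 --grip_force 25

```text
clock: 12.8
tcp_pos: [0.4245, -0.2728, 0.042]
orientation: [-2.502, 1.9, -0.002]
contact_force: [-1.5, 0.8, 6.2]
grip_width: 0.0289
```

Run:
```python
from h import *
st();g=cam('wrist');save('w8',g['frame'])
```

```text
t 12.8 p [ 0.4245 -0.2728  0.042 ] F [-1.5  0.8  6.2] w 0.0289 J [ 0.6   0.44 -0.18  2.08  0.13  0.62 -0.98]
toolx [ 0.268 -0.963  0.001] y [-0.963 -0.268 -0.001] z [ 1.3e-03 -8.0e-04 -1.0e+00]
```

View pics/w8.png

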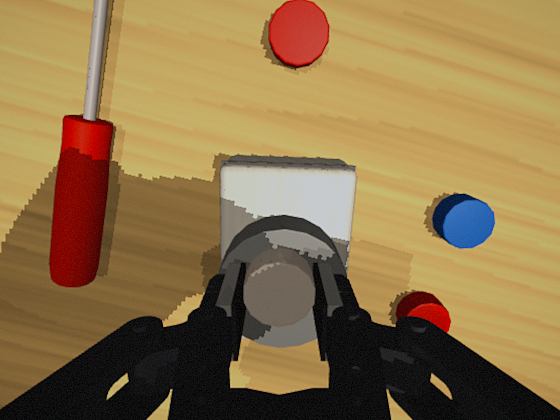

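Gripped at 28.9 mm, with the tablet at (280,287) between the pads. Lifting it and carrying it to the bottle.

Call:
send_rows --series '[[[0, 0, -0.03], [0, 0, 0]], [[0, 0, -0.05], [0, 0, 0]], [[0, 0, -0.06], [0, 0, 0]], [[-0.0425, -0.0165, -0.025], [0, 0, 0]], [[-0.0425, -0.0165, -0.025], [0, 0, 0]], [[-0.0425, -0.0165, -0.025], [0, 0, 0]], [[-0.0425, -0.0165, -0.025], [0, 0, 0]], [[-0.0425, -0.0165, 0], [0, 0, 0]], [[-0.0425, -0.0165, 0], [0, 0, 0]], [[-0.043, -0.0175, 0], [0, 0, 0]], [[0, 0, 0], [0, 0, 0]], [[0, 0, 0], [0, 0, 0]], [[0, 0, 0], [0, 0, 0]]]'

```text
clock: 14.48
tcp_pos: [0.456, 0.0444, 0.281]
orientation: [2.499, -1.903, 0.0]
contact_force: [-0.1, -0.4, 1.2]
grip_width: 0.0289
```

Run:
```python
from h import *
go([.457,.046,.17]);g=cam('wrist');save('w9',g['frame']);print(proj(g,[.457,.046,.15]))
np.savez('w9.npz',**{k:g[k] for k in('frame','M','o','fx','fy','cx','cy')})
```

```text
t 14.47 p [0.456  0.0444 0.281 ] F [-0.1 -0.4  1.2] w 0.0289 J [ 0.24  0.08 -0.5   1.93  0.04  1.14 -1.57]
toolx [ 0.266 -0.964  0.   ] y [-0.964 -0.266  0.   ] z [-3.e-04 -5.e-04 -1.e+00]
tool shift mm [ -1.3  -1.4 111. ]
(np.float64(278.61895285905166), np.float64(192.7747193170284))
```

View pics/w9.png

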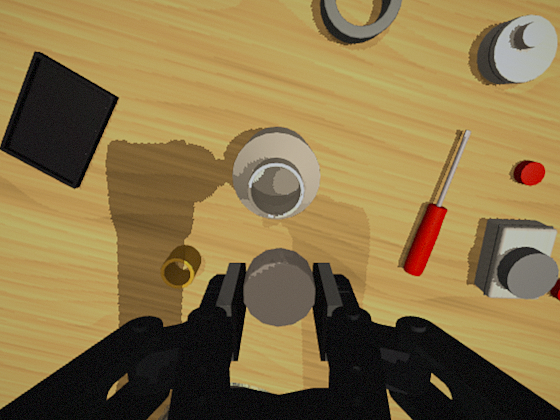

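Neck rim at about (276,190), held tablet at (280,287). Measuring both precisely.

Run:
```python
from h import *
z=np.load('w9.npz');g={k:z[k] for k in z}
crop(g,'w9c',225,120,110,110,6)
crop(g,'w9d',230,235,100,100,6)
```

```text
(no output)
```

View pics/w9c.png

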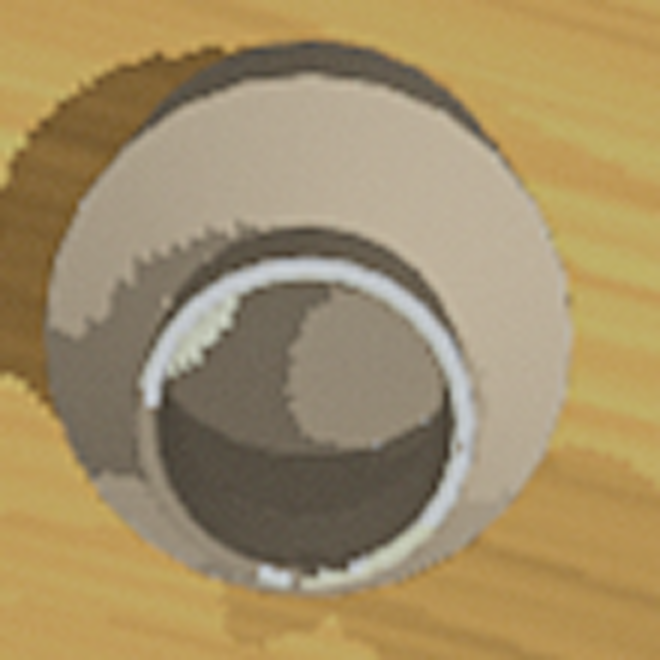

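View pics/w9d.png

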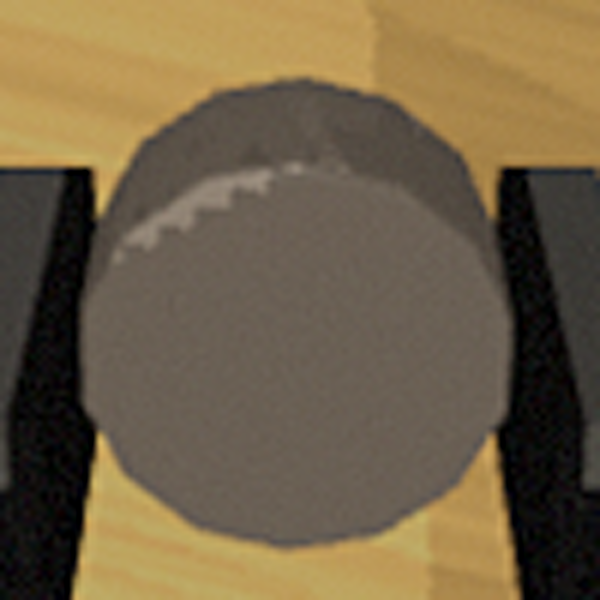

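Run:
```python
from h import *
z=np.load('w9.npz');g={k:z[k] for k in z}
n=ray(g,275.7,190.1,.15);print('neck',n,'diam',np.linalg.norm(ray(g,225+138/6,190,.15)-ray(g,225+474/6,190,.15)))
tcp=np.array([.456,.0444,.281])
for h in (.031,.035):
    t=ray(g,279.2,294.6,tcp[2]+h);print('tab',t, 'shift',(n-t)[:2]); Rm=np.array([[.267,-.964,0],[-.964,-.267,0],[0,0,-1]]).T;print((Rm.T@(n-t))*1000)
```

```text
neck [0.45857987 0.04898267 0.15      ] diam 0.04712699901606199
tab [0.45347717 0.04470755 0.312     ] shift [0.0051027  0.00427512]
[ -2.75879272  -6.06046045 162.        ]
tab [0.45568522 0.04532085 0.316     ] shift [0.00289465 0.00366182]
[ -2.75712521  -3.76814674 166.        ]
```

Call:
send_rows --series '[[[-0.0029, -0.0043, 0.05], [0, 0, 0]], [[0, 0, 0.05], [0, 0, 0]], [[0, 0, 0.03], [0, 0, 0]], [[0, 0, 0.017], [0, 0, 0]], [[0, 0, 0], [0, 0, 0]], [[0, 0, 0], [0, 0, 0]]]'

```text
clock: 15.28
tcp_pos: [0.4602, 0.0495, 0.1349]
orientation: [-2.5, 1.901, -0.001]
contact_force: [-0.3, -0.1, 0.3]
grip_width: 0.0288
```

Run:
```python
from h import *
st();g=cam('wrist');crop(g,'w10',190,190,180,130,4);s=cam('scene');crop(s,'s10',200,150,90,100,6)
```

```text
t 15.28 p [0.4602 0.0495 0.1349] F [-0.3 -0.1  0.3] w 0.0288 J [ 0.19  0.26 -0.49  2.09  0.17  0.82 -1.71]
toolx [ 0.268 -0.964  0.   ] y [-0.964 -0.268 -0.001] z [ 0.0011  0.     -1.    ]
```

View pics/w10.png

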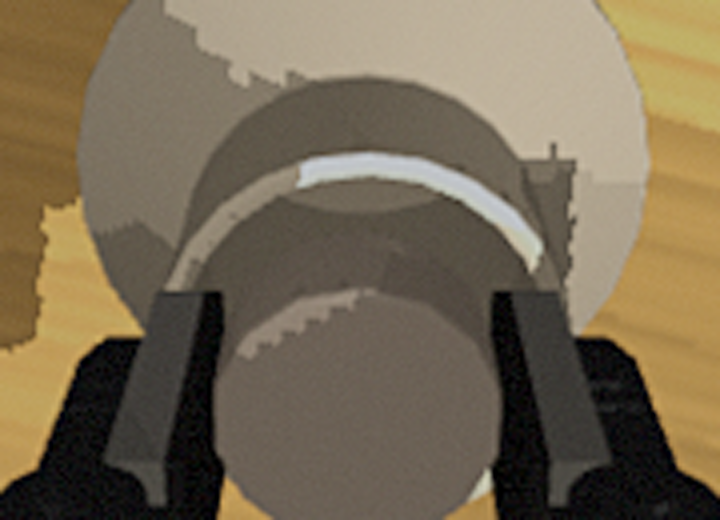

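View pics/s10.png

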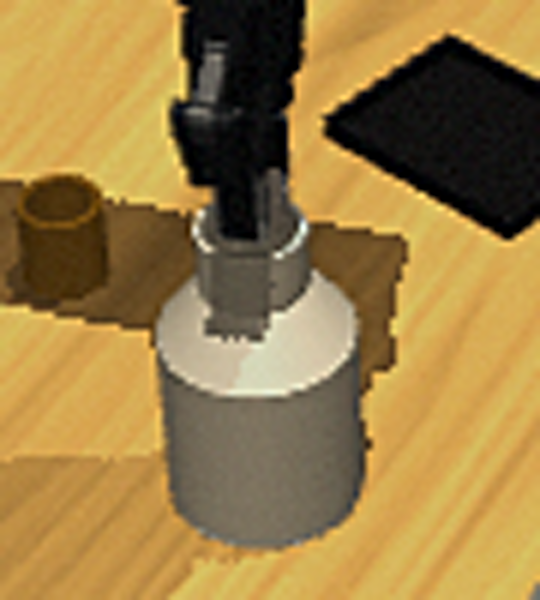

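Run:
```python
from h import *
o,Rm=st();g=cam('wrist')
f=ray(g,190+365/4,190+152/4,.15);print('neck c outer',f+.024*Rm[:,1]);f=ray(g,190+365/4,190+181/4,.15);print('inner',f+.021*Rm[:,1])
# tablet lower front edge / top
for h in(.031,.035):
  print('tab',ray(g,190+358/4,190+432/4,o['tcp_pos'][2]+h), 'front top',ray(g,190+358/4,190+291/4,o['tcp_pos'][2]+h)+.015*Rm[:,1])
```

```text
t 15.38 p [0.4604 0.0497 0.1351] F [ 0.3  0.7 -0.4] w 0.0288 J [ 0.19  0.26 -0.49  2.09  0.17  0.82 -1.71]
toolx [ 0.268 -0.963  0.   ] y [-0.963 -0.268 -0.002] z [ 0.002  0.    -1.   ]
neck c outer [0.45775572 0.0489826  0.14995457]
inner [0.45736712 0.04887041 0.14996025]
tab [0.45621253 0.04939372 0.16610323] front top [0.45727295 0.04968451 0.16607484]
tab [0.45845273 0.05002431 0.17010323] front top [0.45905039 0.05018654 0.17007484]
```

The tablet lies within 1–2 mm of the neck axis. Releasing.

Call:
send_rows --series '[[[0, 0, 0], [0, 0, 0]], [[0, 0, 0], [0, 0, 0]], [[0, 0, 0], [0, 0, 0]], [[0, 0, 0], [0, 0, 0]], [[0, 0, -0.03], [0, 0, 0]], [[0, 0, -0.06], [0, 0, 0]], [[0, 0, -0.05], [0, 0, 0]], [[0, 0, 0], [0, 0, 0]], [[0, 0, 0], [0, 0, 0]]]' --fingers 0

```text
clock: 16.55
tcp_pos: [0.4591, 0.0496, 0.2736]
orientation: [2.501, -1.9, -0.0]
contact_force: [-0.3, 0.5, 0.2]
grip_width: 0.0855
```

Run:
```python
from h import *
go([.655,-.166,.16]);g=cam('wrist');save('w11',g['frame'])
```

```text
t 16.55 p [0.4591 0.0496 0.2736] F [-0.3  0.5  0.2] w 0.0855 J [ 0.24  0.09 -0.51  1.93  0.05  1.13 -1.59]
toolx [ 0.268 -0.963  0.   ] y [-0.963 -0.268  0.001] z [-5.e-04 -3.e-04 -1.e+00]
tool shift mm [ 260.2 -130.9  113.5]
```

View pics/w11.png

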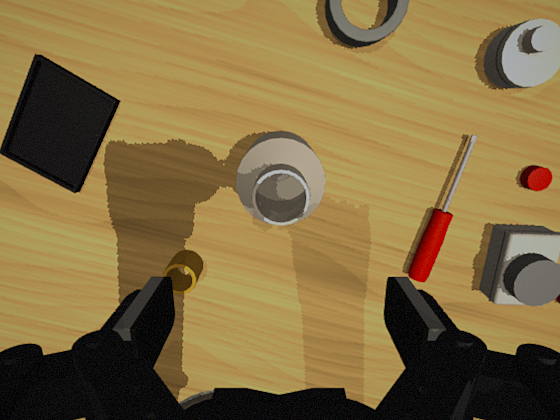

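The tablet is gone into the neck and the bottle still stands at (281,195). On to the small tablet.

Call:
send_rows --series '[[[0.05, -0.025, 0], [0, 0, 0]], [[0.05, -0.025, 0], [0, 0, 0]], [[0.05, -0.025, 0.01], [0, 0, 0]], [[0.05, -0.025, 0.03], [0, 0, 0]], [[0.05, -0.025, 0.03], [0, 0, 0]], [[0.01, -0.006, 0.02], [0, 0, 0]], [[0, 0, 0], [0, 0, 0]], [[0, 0, 0], [0, 0, 0]], [[0, 0, 0], [0, 0, 0]]]'

```text
clock: 17.73
tcp_pos: [0.6547, -0.1628, 0.1867]
orientation: [-2.503, 1.897, -0.003]
contact_force: [-0.2, -0.4, -0.3]
grip_width: 0.0858
```

Run:
```python
from h import *
st();g=cam('wrist');save('w12',g['frame']);crop(g,'w12c',215,130,130,120,5)
np.savez('w12.npz',**{k:g[k] for k in('frame','M','o','fx','fy','cx','cy')})
```

```text
t 17.73 p [ 0.6547 -0.1628  0.1867] F [-0.2 -0.4 -0.3] w 0.0858 J [ 0.39  0.52 -0.35  1.56  0.19  1.09 -1.3 ]
toolx [ 0.27  -0.963  0.001] y [-0.963 -0.27  -0.002] z [ 2.2e-03 -1.0e-04 -1.0e+00]
```

View pics/w12.png

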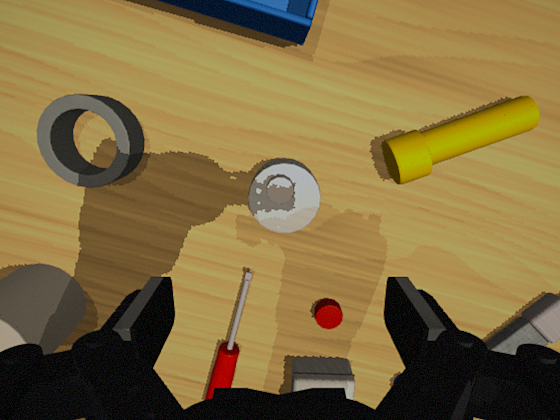

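View pics/w12c.png

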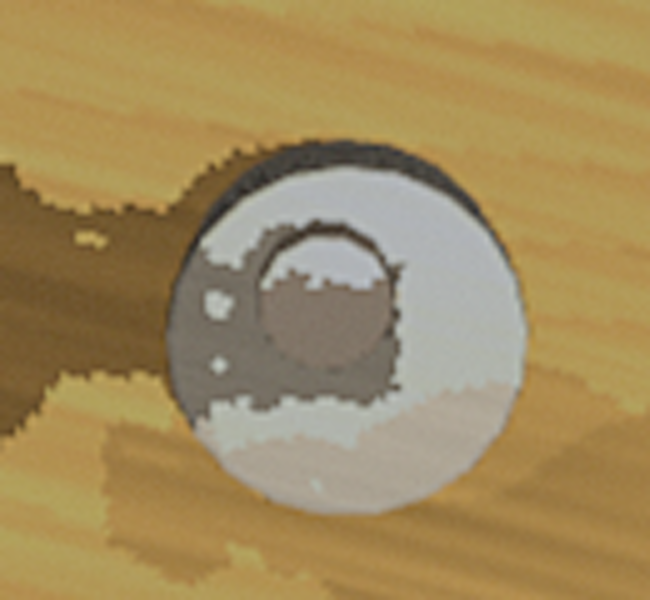

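Run:
```python
from h import *
z=np.load('w12.npz');g={k:z[k] for k in z}
t=ray(g,279.8,190,.052);print('small',t);print('rtin',ray(g,283.9,197.8,.036));go([t[0],t[1],.0175])
```

```text
small [ 0.65771108 -0.16172871  0.052     ]
rtin [ 0.6481306  -0.16831641  0.036     ]
t 17.77 p [ 0.6547 -0.1631  0.1867] F [-0.   0.8  0.7] w 0.0855 J [ 0.39  0.52 -0.35  1.56  0.19  1.09 -1.3 ]
toolx [ 0.27  -0.963  0.001] y [-0.963 -0.27  -0.002] z [ 2.2e-03 -3.0e-04 -1.0e+00]
tool shift mm [ -0.7  -2.9 169.2]
```

Call:
send_rows --series '[[[-0.0007, -0.0029, 0.05], [0, 0, 0]], [[0, 0, 0.05], [0, 0, 0]], [[0, 0, 0.04], [0, 0, 0]], [[0, 0, 0.02], [0, 0, 0]], [[0, 0, 0.007], [0, 0, 0]], [[0, 0, 0], [0, 0, 0]], [[0, 0, 0], [0, 0, 0]]]'

```text
clock: 18.65
tcp_pos: [0.6583, -0.163, 0.0198]
orientation: [-2.501, 1.899, -0.004]
contact_force: [0.5, 0.4, 0.4]
grip_width: 0.0853
```

Call:
send_rows --series '[[[0, 0, 0.002], [0, 0, 0]], [[0, 0, 0], [0, 0, 0]], [[0, 0, 0], [0, 0, 0]], [[0, 0, 0], [0, 0, 0]], [[0, 0, 0], [0, 0, 0]], [[0, 0, 0], [0, 0, 0]], [[0, 0, 0], [0, 0, 0]], [[0, 0, 0], [0, 0, 0]], [[0, 0, 0], [0, 0, 0]]]' --fingers 255 --grip_force 25

```text
clock: 19.77
tcp_pos: [0.6572, -0.1629, 0.0162]
orientation: [-2.502, 1.9, -0.001]
contact_force: [0.1, -0.6, 4.2]
grip_width: 0.0226
```

Run:
```python
from h import *
st();g=cam('wrist');save('w13',g['frame'])
```

```text
t 19.77 p [ 0.6572 -0.1629  0.0162] F [ 0.1 -0.6  4.2] w 0.0226 J [ 0.36  0.71 -0.3   1.66  0.27  0.81 -1.36]
toolx [ 0.268 -0.963  0.   ] y [-0.963 -0.268 -0.   ] z [ 4.e-04 -1.e-04 -1.e+00]
```

View pics/w13.png

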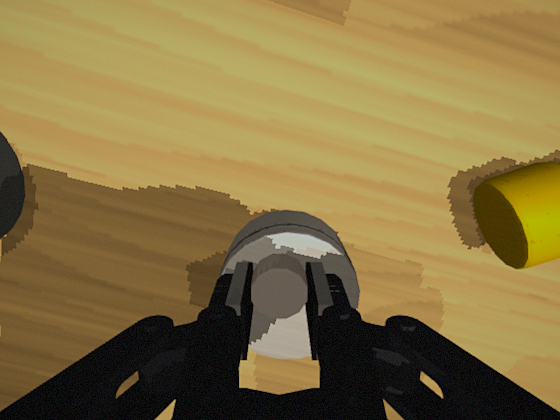

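Gripped at 22.6 mm. Carrying it to the bottle.

Call:
send_rows --series '[[[0, 0, -0.03], [0, 0, 0]], [[0, 0, -0.05], [0, 0, 0]], [[0, 0, -0.06], [0, 0, 0]], [[0, 0, -0.06], [0, 0, 0]], [[-0.043, 0.0225, -0.02], [0, 0, 0]], [[-0.043, 0.0225, -0.02], [0, 0, 0]], [[-0.043, 0.0225, -0.024], [0, 0, 0]], [[-0.043, 0.0225, 0], [0, 0, 0]], [[-0.043, 0.0225, 0], [0, 0, 0]], [[-0.043, 0.0225, 0], [0, 0, 0]], [[0, 0, 0], [0, 0, 0]], [[0, 0, 0], [0, 0, 0]], [[0, 0, 0], [0, 0, 0]]]'

```text
clock: 21.45
tcp_pos: [0.4583, 0.0484, 0.2797]
orientation: [2.5, -1.902, -0.001]
contact_force: [0.8, 0.1, 0.6]
grip_width: 0.0225
```

Run:
```python
from h import *
go([.458,.049,.134]);g=cam('wrist');save('w14',g['frame'])
crop(g,'w14c',210,130,140,200,3)
np.savez('w14.npz',**{k:g[k] for k in('frame','M','o','fx','fy','cx','cy')})
```

```text
t 21.45 p [0.4583 0.0484 0.2797] F [0.8 0.1 0.6] w 0.0225 J [ 0.24  0.09 -0.51  1.93  0.05  1.14 -1.58]
toolx [ 0.267 -0.964 -0.   ] y [-0.964 -0.267  0.   ] z [-3.e-04  1.e-04 -1.e+00]
tool shift mm [-6.000e-01  1.000e-01  1.457e+02]
```

View pics/w14c.png

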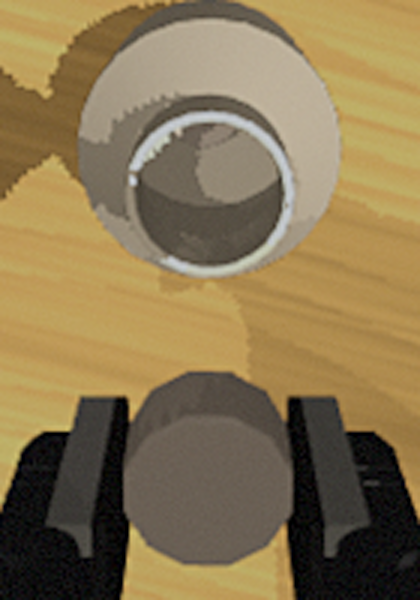

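Run:
```python
from h import *
z=np.load('w14.npz');g={k:z[k] for k in z}
n=ray(g,280,194,.15);t=ray(g,279,293,.2797+.034);print(n,t);o,Rm=st();print(Rm.T@(n-t)*1000)
```

```text
[0.45881848 0.04878807 0.15      ] [0.45803467 0.04944306 0.3137    ]
t 21.5 p [0.4582 0.0485 0.2797] F [ 0.2  0.5 -0.6] w 0.0223 J [ 0.24  0.09 -0.51  1.93  0.05  1.14 -1.58]
toolx [ 0.267 -0.964 -0.   ] y [-0.964 -0.267  0.   ] z [-5.e-04  2.e-04 -1.e+00]
[  0.89408847  -0.64646478 163.69946874]
```

Neck and tablet agree within 1 mm. Lowering 146 mm and releasing.

Call:
send_rows --series '[[[0, 0, 0.05], [0, 0, 0]], [[0, 0, 0.05], [0, 0, 0]], [[0, 0, 0.03], [0, 0, 0]], [[0, 0, 0.015], [0, 0, 0]], [[0, 0, 0], [0, 0, 0]], [[0, 0, 0], [0, 0, 0]]]'

```text
clock: 22.25
tcp_pos: [0.4588, 0.0496, 0.1361]
orientation: [-2.5, 1.9, -0.002]
contact_force: [-0.6, 0.5, -0.5]
grip_width: 0.0225
```

Call:
send_rows --series '[[[0, 0, 0], [0, 0, 0]], [[0, 0, 0], [0, 0, 0]], [[0, 0, 0], [0, 0, 0]], [[0, 0, 0], [0, 0, 0]], [[0, 0, -0.03], [0, 0, 0]], [[0, 0, -0.06], [0, 0, 0]], [[0, 0, -0.06], [0, 0, 0]], [[0, 0, 0], [0, 0, 0]], [[0, 0, 0], [0, 0, 0]]]' --fingers 0

```text
clock: 23.38
tcp_pos: [0.4574, 0.0493, 0.2847]
orientation: [2.501, -1.9, 0.0]
contact_force: [0.6, -0.3, 0.5]
grip_width: 0.0852
```

Run:
```python
from h import *
go([.419,-.275,.2]);g=cam('wrist');crop(g,'w15',210,130,140,130,5)
```

```text
t 23.38 p [0.4574 0.0493 0.2847] F [ 0.6 -0.3  0.5] w 0.0852 J [ 0.25  0.08 -0.52  1.92  0.04  1.15 -1.58]
toolx [ 0.268 -0.963  0.   ] y [-0.963 -0.268  0.   ] z [-2.e-04 -4.e-04 -1.e+00]
tool shift mm [302.1 124.   84.8]
```

View pics/w15.png

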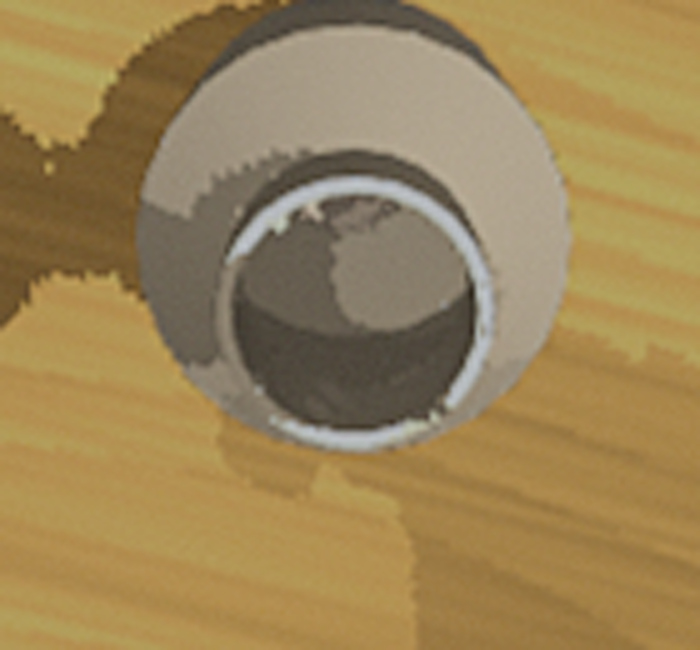

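Both tablets went through the neck, and the rim is clear. Going back for the cap.

Call:
send_rows --series '[[[0.05, 0.02, 0], [0, 0, 0]], [[0.05, 0.021, 0], [0, 0, 0]], [[0.05, 0.021, 0], [0, 0, 0]], [[0.05, 0.021, 0.03], [0, 0, 0]], [[0.05, 0.021, 0.03], [0, 0, 0]], [[0.052, 0.02, 0.03], [0, 0, 0]], [[0, 0, 0], [0, 0, 0]], [[0, 0, 0], [0, 0, 0]], [[0, 0, 0], [0, 0, 0]]]'

```text
clock: 24.55
tcp_pos: [0.42, -0.2726, 0.1955]
orientation: [-2.504, 1.897, -0.0]
contact_force: [0.1, 0.6, 0.2]
grip_width: 0.0855
```

Run:
```python
from h import *
go([.419,-.275,.023]);g=cam('wrist');save('w16',g['frame']);crop(g,'w16c',210,110,140,140,5)
np.savez('w16.npz',**{k:g[k] for k in('frame','M','o','fx','fy','cx','cy')})
```

```text
t 24.55 p [ 0.42   -0.2726  0.1955] F [0.1 0.6 0.2] w 0.0855 J [ 0.64  0.22 -0.22  1.97  0.06  0.96 -0.9 ]
toolx [ 0.271 -0.963 -0.   ] y [-0.963 -0.271 -0.   ] z [ 3.e-04  3.e-04 -1.e+00]
tool shift mm [  2.1   1.7 172.5]
```

View pics/w16c.png

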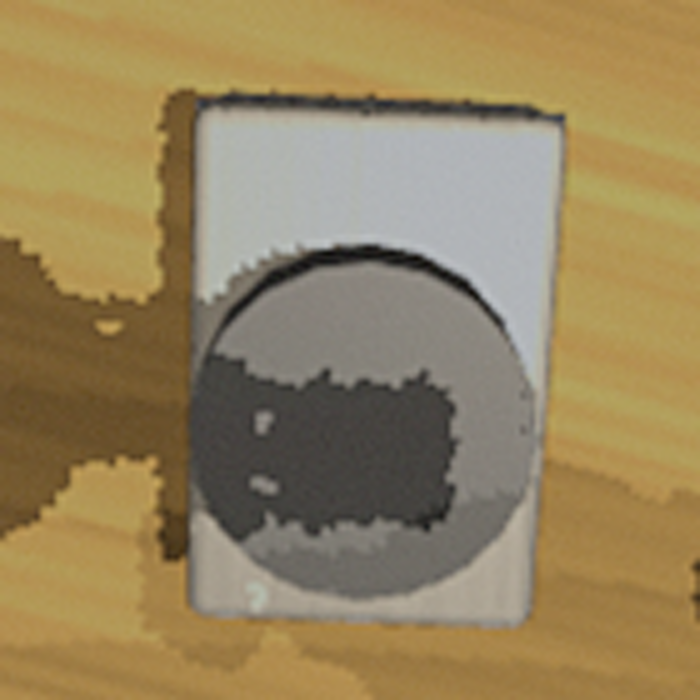

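Run:
```python
from h import *
z=np.load('w16.npz');g={k:z[k] for k in z}
t=ray(g,282.2,195.4,.062);print('cap',t);go([t[0],t[1],.018])
```

```text
cap [ 0.41903586 -0.27462354  0.062     ]
t 24.6 p [ 0.4201 -0.2728  0.1958] F [-0.   0.4 -0.5] w 0.0853 J [ 0.64  0.22 -0.22  1.97  0.06  0.96 -0.9 ]
toolx [ 0.271 -0.963  0.   ] y [-0.963 -0.271 -0.001] z [ 7.e-04 -1.e-04 -1.e+00]
tool shift mm [  1.5   1.6 177.8]
```

Call:
send_rows --series '[[[0.0015, 0.0016, 0.05], [0, 0, 0]], [[0, 0, 0.05], [0, 0, 0]], [[0, 0, 0.04], [0, 0, 0]], [[0, 0, 0.025], [0, 0, 0]], [[0, 0, 0.013], [0, 0, 0]], [[0, 0, 0], [0, 0, 0]], [[0, 0, 0], [0, 0, 0]]]'

```text
clock: 25.48
tcp_pos: [0.4192, -0.2762, 0.0185]
orientation: [-2.502, 1.9, -0.003]
contact_force: [-0.4, 0.0, 0.4]
grip_width: 0.0852
```

Call:
send_rows --series '[[[0, 0, 0], [0, 0, 0]], [[0, 0, 0], [0, 0, 0]], [[0, 0, 0], [0, 0, 0]], [[0, 0, 0], [0, 0, 0]], [[0, 0, 0], [0, 0, 0]], [[0, 0, 0], [0, 0, 0]]]' --fingers 255 --grip_force 30

```text
clock: 26.22
tcp_pos: [0.4188, -0.2763, 0.0187]
orientation: [-2.502, 1.9, -0.003]
contact_force: [-1.8, 1.3, 10.0]
grip_width: 0.0592
```

Run:
```python
from h import *
st();g=cam('wrist');save('w17',g['frame'])
```

```text
t 26.23 p [ 0.4188 -0.2763  0.0187] F [-1.8  1.3 10. ] w 0.0592 J [ 0.6   0.48 -0.18  2.1   0.15  0.57 -0.98]
toolx [ 0.268 -0.963  0.001] y [-0.963 -0.268 -0.001] z [ 0.0013 -0.001  -1.    ]
```

View pics/w17.png

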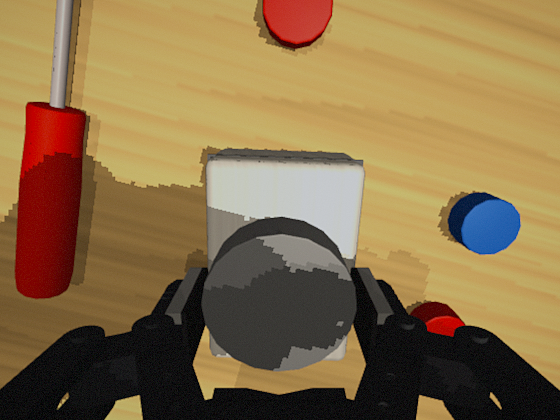

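Gripped at 59.2 mm, with the tips just touching the tin (10 N). Lifting the cap and carrying it over the bottle.

Call:
send_rows --series '[[[0, 0, -0.02], [0, 0, 0]], [[0, 0, -0.05], [0, 0, 0]], [[0, 0, -0.06], [0, 0, 0]], [[0, 0, -0.05], [0, 0, 0]], [[-0.0432, -0.0179, -0.025], [0, 0, 0]], [[-0.0432, -0.0179, -0.025], [0, 0, 0]], [[-0.0432, -0.0179, -0.025], [0, 0, 0]], [[-0.0432, -0.0179, -0.015], [0, 0, 0]], [[-0.0432, -0.0179, 0], [0, 0, 0]], [[-0.0432, -0.0179, 0], [0, 0, 0]], [[-0.0432, -0.0179, 0], [0, 0, 0]], [[0, 0, 0], [0, 0, 0]], [[0, 0, 0], [0, 0, 0]], [[0, 0, 0], [0, 0, 0]]]'

```text
clock: 28.02
tcp_pos: [0.4577, 0.0476, 0.2873]
orientation: [2.499, -1.903, 0.0]
contact_force: [0.3, -0.5, 0.0]
grip_width: 0.0595
```

Run:
```python
from h import *
go([.4585,.0488,.13]);g=cam('wrist');save('w18',g['frame']);crop(g,'w18c',190,130,180,210,3.5)
np.savez('w18.npz',**{k:g[k] for k in('frame','M','o','fx','fy','cx','cy')})
```

```text
t 28.02 p [0.4577 0.0476 0.2873] F [ 0.3 -0.5  0. ] w 0.0595 J [ 0.26  0.08 -0.52  1.92  0.04  1.16 -1.58]
toolx [ 0.266 -0.964  0.   ] y [-0.964 -0.266  0.   ] z [-1.e-04 -5.e-04 -1.e+00]
tool shift mm [ -1.   -1.2 157.3]
```

View pics/w18c.png

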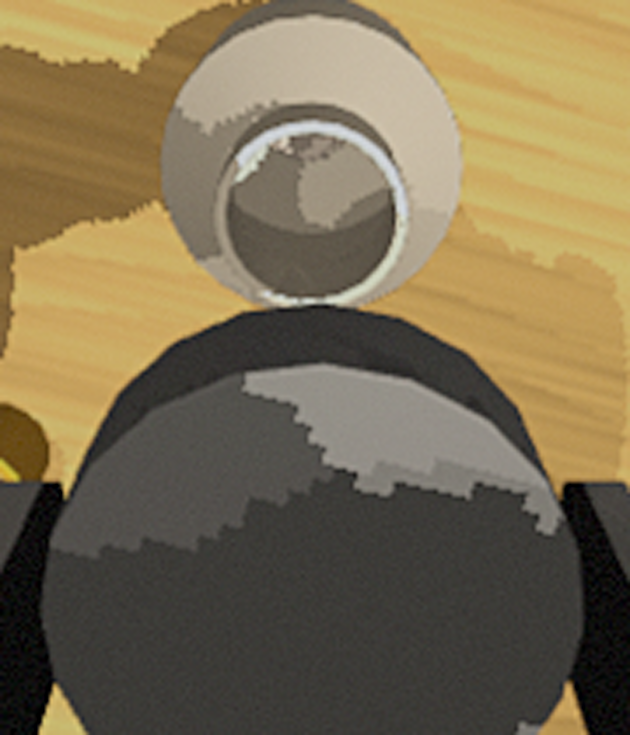

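Run:
```python
from h import *
z=np.load('w18.npz');g={k:z[k] for k in z}
crop(g,'w18d',190,220,180,160,4)
o,Rm=st();zz=o['tcp_pos'][2]
n=ray(g,278.5,190.6,.15);print('neck',n)
a=ray(g,278.9,233.0,zz+.043)+.03*Rm[:,1];b=ray(g,278.9,217,zz+.021)+.03*Rm[:,1];print('cap from top edge',a,'from low edge',b)
for c in(a,b):print(Rm.T@(n-c)*1000)
```

```text
t 28.07 p [0.4577 0.0476 0.2873] F [0.3 0.2 0.1] w 0.0594 J [ 0.26  0.08 -0.52  1.92  0.04  1.16 -1.58]
toolx [ 0.266 -0.964  0.   ] y [-0.964 -0.266  0.   ] z [-1.e-04 -5.e-04 -1.e+00]
neck [0.45895942 0.04935601 0.15      ]
cap from top edge [0.45676552 0.04844976 0.33034591] from low edge [0.45582654 0.04818177 0.30834591]
[ -0.36413361  -2.39222172 180.34530221]
[ -0.36339724  -3.36424543 158.34510486]
```

View pics/w18d.png

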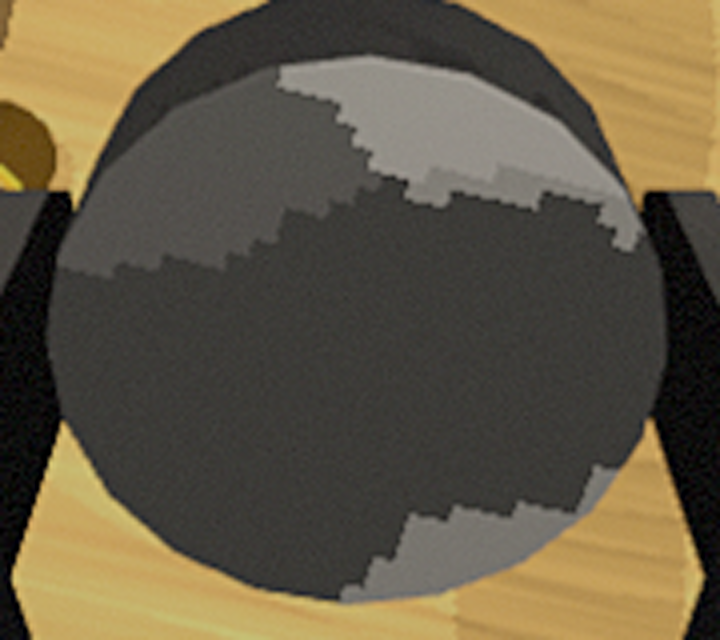

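Run:
```python
from h import *
z=np.load('w18.npz');g={k:z[k] for k in z}
o,Rm=st();zz=o['tcp_pos'][2];n=np.array([.4587,.0491,.15])
for h in(.039,.041,.043,.045):
    a=ray(g,278.9,233.3,zz+h);b=ray(g,278.9,370.6,zz+h);L=ray(g,190+47/4,302,zz+h);Q=ray(g,190+666/4,302,zz+h)
    print(h,np.linalg.norm(a-b),np.linalg.norm(L-Q),Rm.T@(n-(a+b)/2)*1000,(Rm.T@((a+b)/2-o['tcp_pos'])*1000).round(1))
```

```text
t 28.07 p [0.4577 0.0476 0.2873] F [0.3 0.2 0.1] w 0.0594 J [ 0.26  0.08 -0.52  1.92  0.04  1.16 -1.58]
toolx [ 0.266 -0.964  0.   ] y [-0.964 -0.266  0.   ] z [-1.e-04 -5.e-04 -1.e+00]
0.039 0.06162467212781473 0.061136190303464386 [-1.63209640e-01 -4.47801785e+00  1.76338937e+02] [ -1.    3.1 -39. ]
0.041 0.06064597620226727 0.06016525223130085 [-1.64092536e-01 -3.25025530e+00  1.78339184e+02] [ -1.    1.9 -41. ]
0.043 0.059667280276719865 0.059194314159137285 [-1.64975431e-01 -2.02249274e+00  1.80339430e+02] [ -1.    0.6 -43. ]
0.045 0.058688584351172454 0.05822337608697371 [-1.65858327e-01 -7.94730193e-01  1.82339677e+02] [ -1.   -0.6 -45. ]
```

Call:
send_rows --series '[[[-0.0003, -0.0014, 0.05], [0, 0, 0]], [[0, 0, 0.05], [0, 0, 0]], [[0, 0, 0.03], [0, 0, 0]], [[0, 0, 0.02], [0, 0, 0]], [[0, 0, 0], [0, 0, 0]], [[0, 0, 0], [0, 0, 0]], [[0, 0, 0], [0, 0, 0]]]'

```text
clock: 28.95
tcp_pos: [0.4599, 0.0496, 0.1384]
orientation: [-2.5, 1.9, -0.003]
contact_force: [0.3, 0.4, -0.6]
grip_width: 0.0591
```

Run:
```python
from h import *
o,Rm=st();g=cam('wrist');crop(g,'w19',190,150,180,150,4);s=cam('scene');crop(s,'s19',200,150,90,100,6)
np.savez('w19.npz',**{k:g[k] for k in('frame','M','o','fx','fy','cx','cy')})
```

```text
t 28.95 p [0.4599 0.0496 0.1384] F [ 0.3  0.4 -0.6] w 0.0591 J [ 0.21  0.26 -0.51  2.09  0.17  0.83 -1.71]
toolx [ 0.268 -0.963  0.001] y [-0.963 -0.268 -0.002] z [ 0.0021  0.     -1.    ]
```

View pics/w19.png

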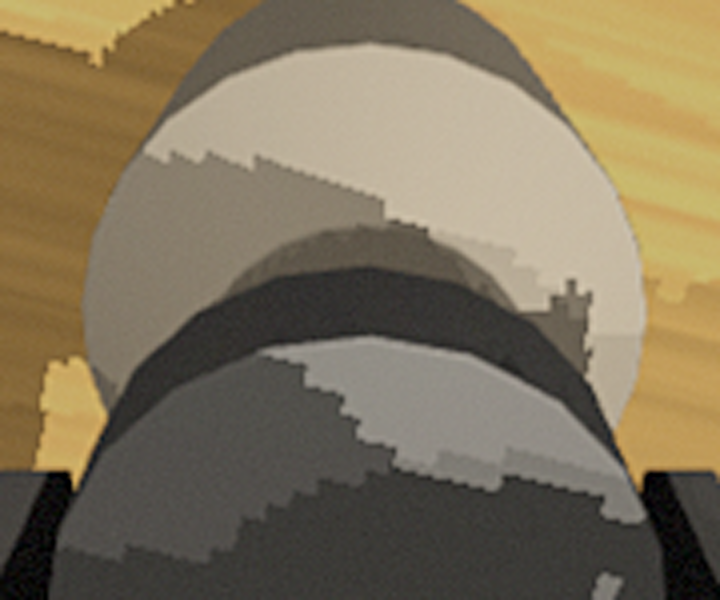

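View pics/s19.png

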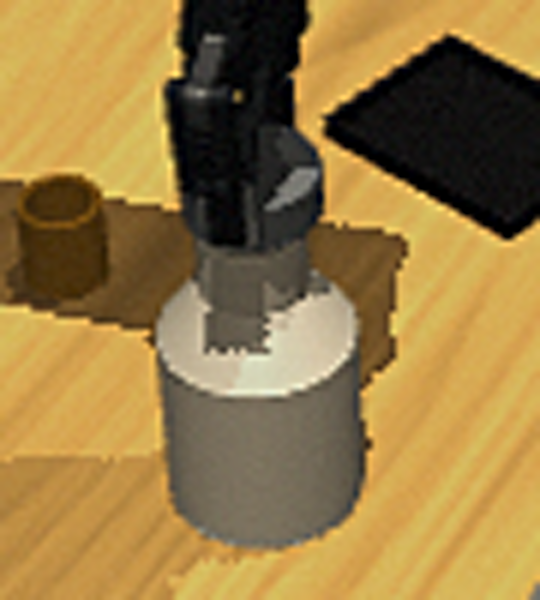

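Run:
```python
from h import *
z=np.load('w19.npz');g={k:z[k] for k in z}
o,Rm=st();zz=o['tcp_pos'][2];n=np.array([.4587,.0491,.15])
for h in(.043,.045):
    a=ray(g,190+356/4,233.9,zz+h)+.03*Rm[:,1];print('cap',a,Rm.T@(n-a)*1000)
# neck/shoulder: neck base circle r24 at z=.12 front edge at y=225 ; shoulder r44 z=.092 front edge y=43, sides 83,645
f=ray(g,190+370/4,150+226/4,.12)+.024*Rm[:,1];print('neck from base?',f)
f=ray(g,190+364/4,150+43/4,.092)+.044*Rm[:,1];print('from shoulder',f)
```

```text
t 29.05 p [0.4596 0.0496 0.1382] F [-0.  -0.1  0.3] w 0.0592 J [ 0.21  0.26 -0.51  2.09  0.17  0.83 -1.71]
toolx [ 0.268 -0.963  0.   ] y [-0.963 -0.268 -0.002] z [ 0.0017 -0.     -1.    ]
cap [0.45846257 0.05027855 0.18113516] [ 1.18459948  0.13684322 31.13553153]
cap [0.45917279 0.05047712 0.18313516] [ 1.18449424  0.87748289 33.13435646]
neck from base? [0.45786935 0.04815222 0.11996184]
from shoulder [0.45764923 0.04875533 0.09193003]
```

Shift estimates are about +1 mm in x and y, well inside the 3.5 mm play. Nudging by that and lowering while I watch the force.

Call:
send_rows --series '[[[0.0008, 0.0008, 0.006], [0, 0, 0]], [[0, 0, 0.005], [0, 0, 0]], [[0, 0, 0.004], [0, 0, 0]], [[0, 0, 0], [0, 0, 0]]]'

```text
clock: 29.55
tcp_pos: [0.4581, 0.0487, 0.1219]
orientation: [2.502, -1.9, -0.001]
contact_force: [0.7, 0.3, -0.2]
grip_width: 0.0597
```

Call:
send_rows --series '[[[0, 0, 0.003], [0, 0, 0]], [[0, 0, 0.003], [0, 0, 0]], [[0, 0, 0], [0, 0, 0]]]'

```text
clock: 29.92
tcp_pos: [0.4583, 0.0487, 0.1161]
orientation: [2.502, -1.9, -0.0]
contact_force: [0.8, 0.9, -0.4]
grip_width: 0.0594
```

Call:
send_rows --series '[[[0, 0, 0.002], [0, 0, 0]], [[0, 0, 0], [0, 0, 0]]]'

```text
clock: 30.18
tcp_pos: [0.4584, 0.0486, 0.1143]
orientation: [2.502, -1.9, -0.0]
contact_force: [0.6, 1.0, -0.4]
grip_width: 0.0592
```

Call:
send_rows --series '[[[0, 0, 0.0015], [0, 0, 0]], [[0, 0, 0], [0, 0, 0]]]'

```text
clock: 30.42
tcp_pos: [0.4584, 0.0486, 0.1128]
orientation: [2.502, -1.9, -0.0]
contact_force: [-0.2, 0.7, 0.1]
grip_width: 0.0589
```

Call:
send_rows --series '[[[0, 0, 0.0012], [0, 0, 0]], [[0, 0, 0], [0, 0, 0]]]'

```text
clock: 30.68
tcp_pos: [0.4584, 0.0487, 0.1116]
orientation: [2.502, -1.9, -0.0]
contact_force: [-0.1, -0.2, 0.6]
grip_width: 0.0596
```

Call:
send_rows --series '[[[0, 0, 0.001], [0, 0, 0]], [[0, 0, 0], [0, 0, 0]]]'

```text
clock: 30.92
tcp_pos: [0.4586, 0.0487, 0.1108]
orientation: [-2.502, 1.9, -0.0]
contact_force: [-1.0, 0.2, 0.6]
grip_width: 0.0594
```

Call:
send_rows --series '[[[0, 0, 0.001], [0, 0, 0]], [[0, 0, 0], [0, 0, 0]]]'

```text
clock: 31.18
tcp_pos: [0.4588, 0.0487, 0.1107]
orientation: [2.502, -1.9, 0.001]
contact_force: [-4.1, -0.9, 12.0]
grip_width: 0.0593
```

Call:
send_rows --series '[[[0, 0, 0.001], [0, 0, 0]], [[0, 0, 0], [0, 0, 0]]]'

```text
clock: 31.42
tcp_pos: [0.4593, 0.0488, 0.1107]
orientation: [-2.502, 1.9, -0.003]
contact_force: [-7.5, -1.5, 22.3]
grip_width: 0.0593
```

Seated: contact at 0.1107, about where I expected it. I'll ease off, then release.

Call:
send_rows --series '[[[0, 0, -0.002], [0, 0, 0]], [[0, 0, 0], [0, 0, 0]]]'

```text
clock: 31.68
tcp_pos: [0.4586, 0.0487, 0.1107]
orientation: [-2.502, 1.9, -0.001]
contact_force: [-0.4, -0.8, 3.4]
grip_width: 0.0589
```

Call:
send_rows --series '[[[0, 0, 0], [0, 0, 0]], [[0, 0, 0], [0, 0, 0]], [[0, 0, 0], [0, 0, 0]], [[0, 0, 0], [0, 0, 0]], [[0, 0, -0.03], [0, 0, 0]], [[0, 0, -0.06], [0, 0, 0]], [[0, 0, -0.08], [0, 0, 0]], [[0, 0, 0], [0, 0, 0]], [[0, 0, 0], [0, 0, 0]]]' --fingers 0

```text
out of range
```

Call:
send_rows --series '[[[0, 0, 0], [0, 0, 0]], [[0, 0, 0], [0, 0, 0]], [[0, 0, 0], [0, 0, 0]], [[0, 0, 0], [0, 0, 0]], [[0, 0, -0.03], [0, 0, 0]], [[0, 0, -0.06], [0, 0, 0]], [[0, 0, -0.06], [0, 0, 0]], [[0, 0, 0], [0, 0, 0]], [[0, 0, 0], [0, 0, 0]]]' --fingers 0

```text
clock: 32.8
tcp_pos: [0.4582, 0.0484, 0.2604]
orientation: [2.501, -1.9, 0.0]
contact_force: [-1.0, -0.3, 0.3]
grip_width: 0.0852
```

Run:
```python
from h import *
go([.424,-.275,.2]);g=cam('wrist');crop(g,'w20',190,110,180,150,4);s=cam('scene');crop(s,'s20',200,150,90,100,6)
np.savez('w20.npz',**{k:g[k] for k in('frame','M','o','fx','fy','cx','cy')})
```

```text
t 32.8 p [0.4582 0.0484 0.2604] F [-1.  -0.3  0.3] w 0.0852 J [ 0.26  0.11 -0.54  1.95  0.06  1.1  -1.6 ]
toolx [ 0.268 -0.963  0.   ] y [-0.963 -0.268  0.   ] z [-1.e-04 -4.e-04 -1.e+00]
tool shift mm [302.4 119.6  60.6]
```

View pics/w20.png

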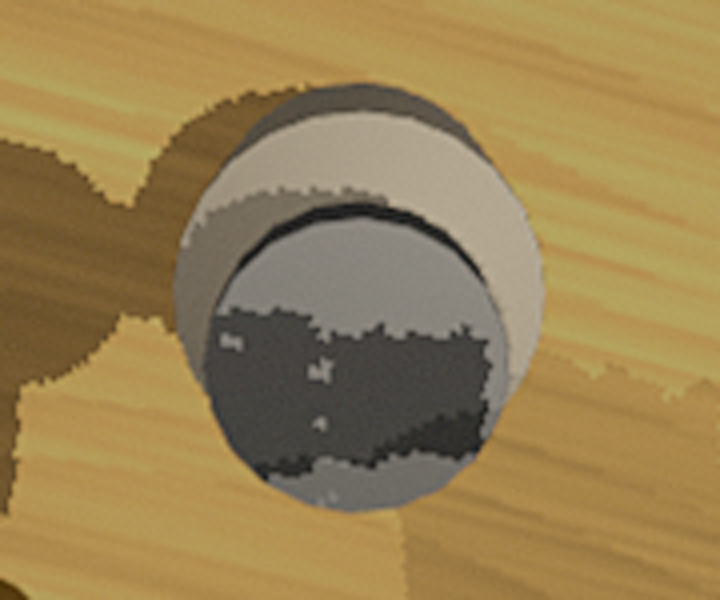

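View pics/s20.png

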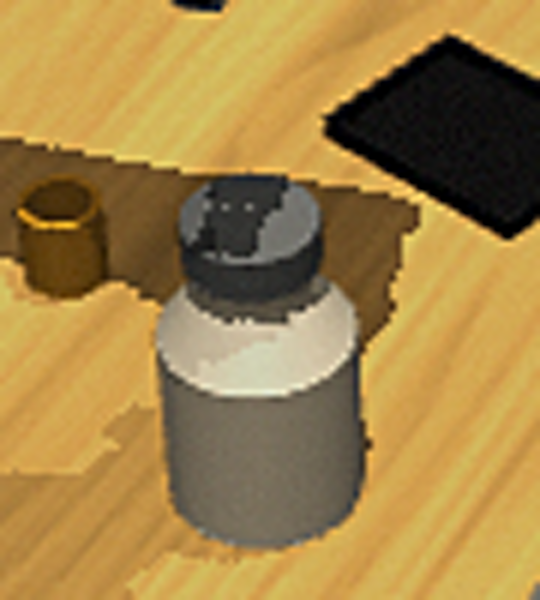

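The cap sits square on the neck, concentric in both views. Next, the oblong tin.

Call:
send_rows --series '[[[0.05, 0.02, 0], [0, 0, 0]], [[0.05, 0.02, 0], [0, 0, 0]], [[0.05, 0.02, 0], [0, 0, 0]], [[0.05, 0.02, 0.02], [0, 0, 0]], [[0.05, 0.02, 0.02], [0, 0, 0]], [[0.0525, 0.02, 0.02], [0, 0, 0]], [[0, 0, 0], [0, 0, 0]], [[0, 0, 0], [0, 0, 0]], [[0, 0, 0], [0, 0, 0]]]'

```text
clock: 34.02
tcp_pos: [0.4246, -0.2734, 0.2006]
orientation: [-2.504, 1.897, 0.001]
contact_force: [0.6, 0.3, 0.0]
grip_width: 0.0855
```

Run:
```python
from h import *
st();g=cam('wrist');save('w21',g['frame'])
np.savez('w21.npz',**{k:g[k] for k in('frame','M','o','fx','fy','cx','cy')})
crop(g,'w21c',210,110,140,140,5)
```

```text
t 34.02 p [ 0.4246 -0.2734  0.2006] F [0.6 0.3 0. ] w 0.0855 J [ 0.66  0.22 -0.25  1.95  0.06  0.98 -0.91]
toolx [ 0.271 -0.963 -0.001] y [-0.963 -0.271 -0.   ] z [-1.e-04  6.e-04 -1.e+00]
```

View pics/w21c.png

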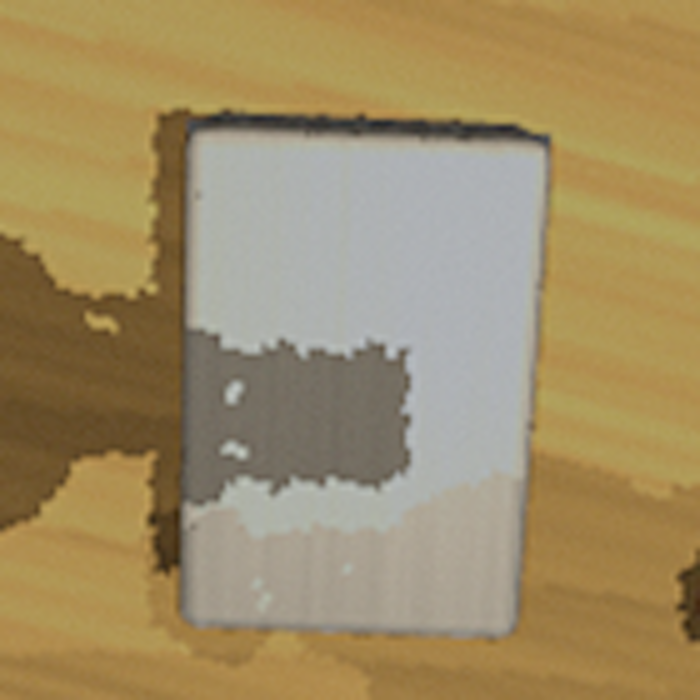

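Run:
```python
from h import *
z=np.load('w21.npz');g={k:z[k] for k in z}
C=lambda x,y:(210+(x+.5)/5-.5,110+(y+.5)/5-.5)
cs=[ray(g,*C(*q),.04)[:2] for q in [(189,126),(550,137),(518,636),(182,627)]]
c=np.mean(cs,0);print(c)
for i in range(4):
    d=cs[(i+1)%4]-cs[i]; print(np.linalg.norm(d).round(4),np.degrees(np.arctan2(d[1],d[0])))
go([c[0],c[1],-.005]);o=r.get_obs();Rm=R.from_rotvec(o['orientation']).as_matrix();print('toolx deg',np.degrees(np.arctan2(Rm[1,0],Rm[0,0])))
```

```text
[ 0.42361751 -0.27495766]
0.064 -76.04208869702806
0.0945 -166.17603745821052
0.0647 104.04583662399023
0.0946 13.386661680192319
t 34.08 p [ 0.4246 -0.2736  0.2008] F [ 0.1  0.4 -0.9] w 0.0851 J [ 0.66  0.22 -0.25  1.95  0.06  0.98 -0.91]
toolx [ 0.271 -0.963 -0.   ] y [-0.963 -0.271 -0.   ] z [ 3.e-04  2.e-04 -1.e+00]
tool shift mm [  1.1   1.4 205.8]
toolx deg -74.28833779854591
```

Call:
send_rows --series '[[[0.0011, 0.0014, 0.05], [0, 0, 0.35]], [[0, 0, 0.05], [0, 0, 0]], [[0, 0, 0.05], [0, 0, 0]], [[0, 0, 0.03], [0, 0, 0]], [[0, 0, 0.018], [0, 0, 0]], [[0, 0, 0.008], [0, 0, 0]], [[0, 0, 0], [0, 0, 0]]]'

```text
clock: 34.95
tcp_pos: [0.4234, -0.2759, -0.0051]
orientation: [-2.473, 1.937, -0.0]
contact_force: [-0.5, 0.1, 1.2]
grip_width: 0.0855
```

Call:
send_rows --series '[[[0, 0, 0], [0, 0, 0]], [[0, 0, 0], [0, 0, 0]], [[0, 0, 0], [0, 0, 0]], [[0, 0, 0], [0, 0, 0]], [[0, 0, 0], [0, 0, 0]], [[0, 0, 0], [0, 0, 0]]]' --fingers 255 --grip_force 60

```text
clock: 35.7
tcp_pos: [0.4239, -0.2766, -0.004]
orientation: [-2.472, 1.938, -0.003]
contact_force: [0.2, 2.0, 5.9]
grip_width: 0.0644
```

Run:
```python
from h import *
st();g=cam('wrist');save('w22',g['frame'])
```

```text
t 35.7 p [ 0.4239 -0.2766 -0.004 ] F [0.2 2.  5.9] w 0.0644 J [ 0.61  0.53 -0.19  2.1   0.19  0.53 -1.05]
toolx [ 0.239 -0.971  0.001] y [-0.971 -0.239 -0.001] z [ 1.8e-03 -9.0e-04 -1.0e+00]
```

View pics/w22.png

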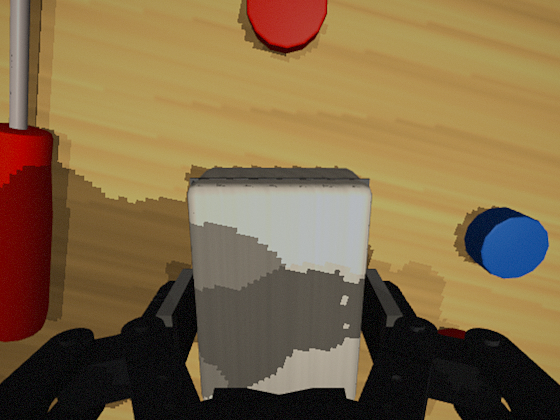

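Gripped at 64.4 mm. I'll work out the tray's pose from the earlier wrist frame before carrying the tin.

Run:
```python
from h import *
z=np.load('w9.npz');g={k:z[k] for k in z}
cs=[ray(g,*q,.012)[:2] for q in [(38,52),(118,97),(78,187),(2,148)]]
print(np.mean(cs,0))
for i in range(4):
    d=cs[(i+1)%4]-cs[i]; print(np.linalg.norm(d).round(4),np.degrees(np.arctan2(d[1],d[0])))
t=cam('top');cs=[ray(t,150+x/4,130+y/4,.012)[:2] for x,y in [(127,386),(267,427),(212,611),(69,571)]]
print(np.mean(cs,0))
for i in range(4):
    d=cs[(i+1)%4]-cs[i]; print(np.linalg.norm(d).round(4),np.degrees(np.arctan2(d[1],d[0])))
```

```text
[0.4368154  0.30673879]
0.095 -104.54349369490474
0.1229 164.53146690352372
0.0955 75.51394840640862
0.123 -15.714370955203778
[0.43092461 0.30703949]
0.0967 -105.91019057318869
0.1235 165.2310015701741
0.0965 75.05248398182098
0.1251 -14.716696424151545
```

Call:
send_rows --series '[[[0, 0, -0.02], [0, 0, 0]], [[0, 0, -0.04], [0, 0, 0]], [[0, 0, -0.05], [0, 0, 0.96]], [[0, 0, -0.05], [0, 0, 0.96]], [[0, 0, -0.05], [0, 0, 0.96]], [[0, 0, -0.03], [0, 0, 0.96]], [[0, 0, -0.025], [0, 0, 0.96]], [[0, 0, 0], [0, 0, 0.96]], [[0, 0, 0], [0, 0, 0]]]'

```text
clock: 36.92
tcp_pos: [0.4226, -0.2762, 0.2601]
orientation: [-1.914, 2.491, -0.001]
contact_force: [0.4, 0.4, -2.3]
grip_width: 0.0643
```

Run:
```python
from h import *
go([.47,-.02,.26])
```

```text
t 36.92 p [ 0.4226 -0.2762  0.2601] F [ 0.4  0.4 -2.3] w 0.0643 J [ 0.6   0.16 -0.16  1.88  0.03  1.1  -1.4 ]
toolx [-0.258 -0.966  0.   ] y [-0.966  0.258 -0.   ] z [ 3.e-04 -4.e-04 -1.e+00]
tool shift mm [-259.7   20.3    0. ]
```

Call:
send_rows --series '[[[-0.052, 0.0041, 0], [0, 0, 0]], [[-0.052, 0.0041, 0], [0, 0, 0]], [[-0.052, 0.0041, 0], [0, 0, 0]], [[-0.052, 0.0041, 0], [0, 0, 0]], [[-0.052, 0.004, 0], [0, 0, 0]], [[-0.045, 0.0149, 0], [0, 0, 0]], [[-0.045, 0.0149, 0], [0, 0, 0]], [[-0.045, 0.0149, 0], [0, 0, 0]], [[-0.045, 0.0149, 0], [0, 0, 0]], [[0, 0, 0], [0, 0, 0]], [[0, 0, 0], [0, 0, 0]]]'

```text
clock: 38.3
tcp_pos: [0.4591, 0.1686, 0.2592]
orientation: [1.914, -2.49, 0.0]
contact_force: [-1.4, 0.0, -3.1]
grip_width: 0.0647
```

Run:
```python
from h import *
go([.4365,.3075,.26]);g=cam('wrist');save('w23',g['frame'])
np.savez('w23.npz',**{k:g[k] for k in('frame','M','o','fx','fy','cx','cy')})
```

```text
t 38.3 p [0.4591 0.1686 0.2592] F [-1.4  0.  -3.1] w 0.0647 J [ 0.01  0.16 -0.55  1.9   0.09  1.11 -2.4 ]
toolx [-0.257 -0.966  0.001] y [-0.966  0.257  0.001] z [-0.001 -0.001 -1.   ]
tool shift mm [-128.4   57.6   -0.9]
```

View pics/w23.png

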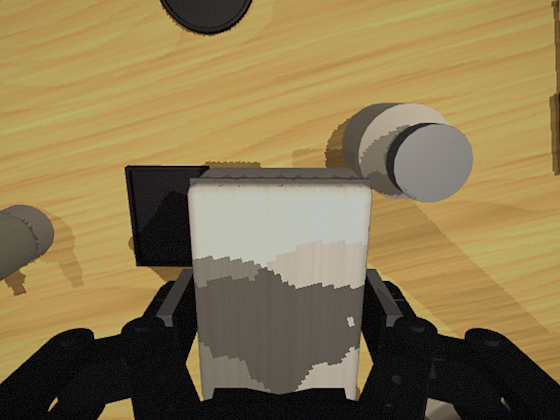

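Run:
```python
from h import *
z=np.load('w23.npz');g={k:z[k] for k in z}
o,Rm=st();p=ray(g,126,167,.012);q=ray(g,137.5,266,.012);print(p,q,np.linalg.norm(p-q),np.degrees(np.arctan2(*(p-q)[[1,0]])))
c=(p+q)/2+.048*np.array([-.262,-.965,0]);print('centre',c);go([c[0],c[1],.2])
# tin centre relative to tcp: front top edge
f=ray(g,280,183,o['tcp_pos'][2]+.045);print('tin centre rel tool',Rm.T@(f-o['tcp_pos'])*1000+[0,48,0])
```

```text
t 38.35 p [0.4593 0.168  0.2592] F [-0.5 -0.2 -2.4] w 0.0645 J [ 0.01  0.16 -0.55  1.9   0.09  1.11 -2.4 ]
toolx [-0.259 -0.966  0.001] y [-0.966  0.259  0.001] z [-8.0e-04 -1.1e-03 -1.0e+00]
[0.50709492 0.33819828 0.012     ] [0.38690849 0.37147118 0.012     ] 0.12470711403113156 -15.474431257780429
centre [0.43442571 0.30851473 0.012     ]
t 38.35 p [0.4593 0.168  0.2592] F [-0.5 -0.2 -2.4] w 0.0645 J [ 0.01  0.16 -0.55  1.9   0.09  1.11 -2.4 ]
toolx [-0.259 -0.966  0.001] y [-0.966  0.259  0.001] z [-8.0e-04 -1.1e-03 -1.0e+00]
tool shift mm [-129.3   60.4   59.1]
tin centre rel tool [ -0.83178411   0.65645528 -45.02606453]
```

Call:
send_rows --series '[[[-0.043, 0.02, 0], [0, 0, 0]], [[-0.043, 0.02, 0], [0, 0, 0]], [[-0.043, 0.02, 0], [0, 0, 0]], [[0, 0, 0.05], [0, 0, 0]], [[0, 0, 0.05], [0, 0, 0]], [[0, 0, 0.05], [0, 0, 0]], [[0, 0, 0.04], [0, 0, 0]], [[0, 0, 0.01], [0, 0, 0]], [[0, 0, 0], [0, 0, 0]], [[0, 0, 0], [0, 0, 0]]]'

```text
clock: 39.6
tcp_pos: [0.4362, 0.3102, 0.0614]
orientation: [-1.91, 2.49, -0.0]
contact_force: [0.0, 0.3, -2.5]
grip_width: 0.0644
```

Run:
```python
from h import *
go([.435,.308,.004]);g=cam('wrist');save('w24',g['frame'])
```

```text
t 39.6 p [0.4362 0.3102 0.0614] F [ 0.   0.3 -2.5] w 0.0644 J [-0.31  0.5  -0.53  1.99  0.36  0.75 -2.89]
toolx [-0.259 -0.966 -0.002] y [-0.966  0.259 -0.002] z [ 0.0026  0.0016 -1.    ]
tool shift mm [ 2.5  0.7 57.4]
```

View pics/w24.png

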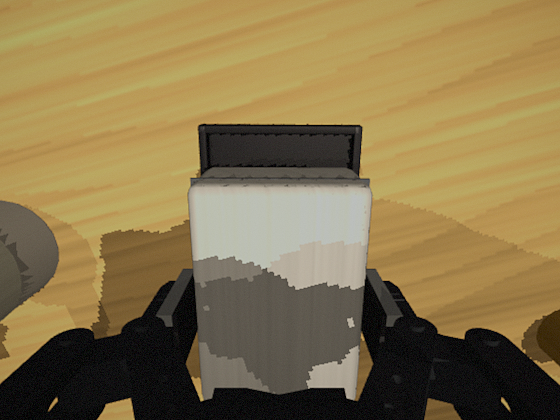

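J7 is at -2.89, close to its -2.96 limit, and going lower pushes it further. The tray has room, so I'll turn the tool back 5° before lowering.

Call:
send_rows --series '[[[0.0025, 0.0007, 0], [0, 0, -0.5]], [[0, 0, 0], [0, 0, -0.5]], [[0, 0, 0.02], [0, 0, 0]], [[0, 0, 0.015], [0, 0, 0]], [[0, 0, 0], [0, 0, 0]], [[0, 0, 0], [0, 0, 0]]]'

```text
clock: 40.4
tcp_pos: [0.4338, 0.3076, 0.025]
orientation: [-2.02, 2.406, 0.0]
contact_force: [-0.1, -0.1, -1.9]
grip_width: 0.0646
```

Run:
```python
from h import *
go([.435,.308,.004])
```

```text
t 40.4 p [0.4338 0.3076 0.025 ] F [-0.1 -0.1 -1.9] w 0.0646 J [-0.33  0.55 -0.51  2.01  0.42  0.68 -2.85]
toolx [-0.173 -0.985 -0.   ] y [-0.985  0.173 -0.   ] z [ 4.e-04  4.e-04 -1.e+00]
tool shift mm [-0.6 -1.2 21. ]
```

Call:
send_rows --series '[[[-0.0006, -0.0012, 0.012], [0, 0, 0]], [[0, 0, 0.007], [0, 0, 0]], [[0, 0, 0], [0, 0, 0]], [[0, 0, 0], [0, 0, 0]]]'

```text
clock: 40.9
tcp_pos: [0.4348, 0.3077, 0.0056]
orientation: [2.02, -2.406, -0.0]
contact_force: [-0.4, 0.8, -2.7]
grip_width: 0.0645
```

Call:
send_rows --series '[[[0, 0, 0.002], [0, 0, 0]], [[0, 0, 0.002], [0, 0, 0]], [[0, 0, 0], [0, 0, 0]]]'

```text
clock: 41.28
tcp_pos: [0.4347, 0.3075, 0.0015]
orientation: [2.02, -2.406, 0.0]
contact_force: [-0.8, -0.3, -2.5]
grip_width: 0.0644
```

Call:
send_rows --series '[[[0, 0, 0.0015], [0, 0, 0]], [[0, 0, 0], [0, 0, 0]]]'

```text
clock: 41.52
tcp_pos: [0.4349, 0.3077, 0.0002]
orientation: [-2.02, 2.406, -0.0]
contact_force: [-0.8, -0.0, -2.9]
grip_width: 0.0642
```

Call:
send_rows --series '[[[0, 0, 0.0015], [0, 0, 0]], [[0, 0, 0], [0, 0, 0]]]'

```text
clock: 41.78
tcp_pos: [0.435, 0.3077, 0.0]
orientation: [-2.02, 2.406, -0.002]
contact_force: [-4.3, -2.7, 14.5]
grip_width: 0.0648
```

Call:
send_rows --series '[[[0, 0, 0.001], [0, 0, 0]], [[0, 0, 0], [0, 0, 0]]]'

```text
clock: 42.02
tcp_pos: [0.435, 0.3077, -0.0]
orientation: [-2.02, 2.406, -0.003]
contact_force: [-6.5, -6.0, 25.6]
grip_width: 0.0645
```

Down on the tray floor (contact at rep z 0.000, as expected). Easing off and opening.

Call:
send_rows --series '[[[0, 0, -0.002], [0, 0, 0]], [[0, 0, 0], [0, 0, 0]]]'

```text
clock: 42.28
tcp_pos: [0.4351, 0.3078, 0.0001]
orientation: [-2.019, 2.406, -0.0]
contact_force: [-1.2, -0.5, 5.8]
grip_width: 0.0648
```

Call:
send_rows --series '[[[0, 0, 0], [0, 0, 0]], [[0, 0, 0], [0, 0, 0]], [[0, 0, 0], [0, 0, 0]], [[0, 0, 0], [0, 0, 0]], [[0, 0, -0.03], [0, 0, 0]], [[0, 0, -0.05], [0, 0, 0]], [[0, 0, -0.06], [0, 0, 0]], [[0, 0, -0.06], [0, 0, 0]], [[0, 0, -0.05], [0, 0, -0.9]], [[0, 0, 0], [0, 0, -0.9]], [[0, 0, 0], [0, 0, -0.9]], [[0, 0, 0], [0, 0, 0]]]' --fingers 0

```text
clock: 43.78
tcp_pos: [0.4347, 0.3075, 0.2496]
orientation: [2.288, -2.153, 0.0]
contact_force: [-0.2, 1.1, 0.3]
grip_width: 0.0848
```

Run:
```python
from h import *
go([.647,-.168,.22]);g=cam('wrist');save('w25',g['frame'])
np.savez('w25.npz',**{k:g[k] for k in('frame','M','o','fx','fy','cx','cy')})
```

```text
t 43.77 p [0.4347 0.3075 0.2496] F [-0.2  1.1  0.3] w 0.0848 J [-0.16  0.27 -0.68  1.81  0.19  1.12 -2.42]
toolx [ 0.061 -0.998  0.   ] y [-0.998 -0.061 -0.   ] z [ 0.e+00 -1.e-04 -1.e+00]
tool shift mm [ 487.5 -183.    29.7]
```

View pics/w25.png

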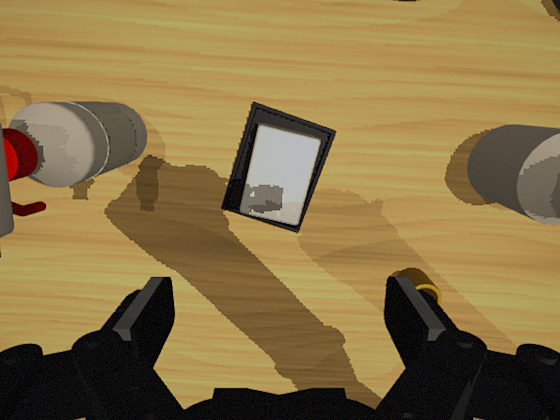

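The tin lies flat inside the tray at (280,170). I'll check its centre numerically.

Run:
```python
from h import *
z=np.load('w25.npz');g={k:z[k] for k in z}
crop(g,'w25c',215,95,130,145,5)
```

```text
(no output)
```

View pics/w25c.png

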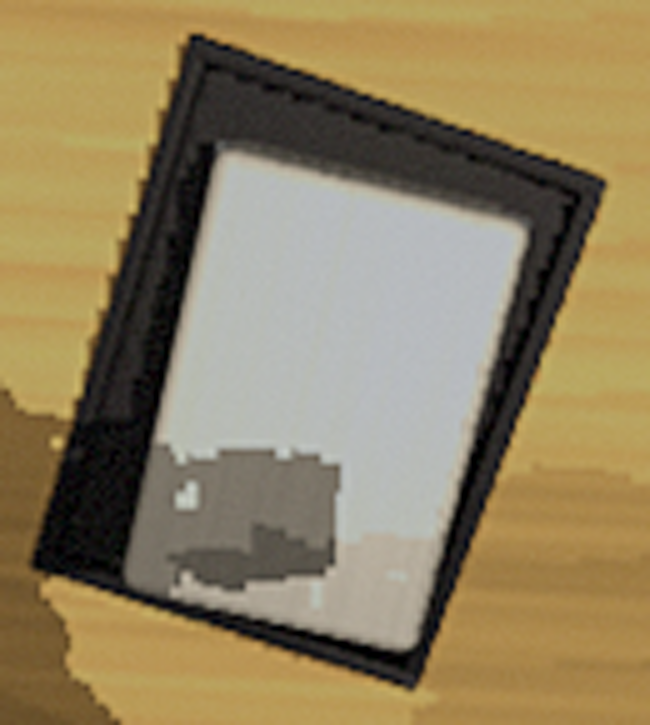

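Run:
```python
from h import *
z=np.load('w25.npz');g={k:z[k] for k in z}
C=lambda x,y:(215+(x+.5)/5-.5,95+(y+.5)/5-.5)
a=np.mean([ray(g,*C(*q),.012) for q in[(192,36),(606,184),(413,688),(36,567)]],0);b=np.mean([ray(g,*C(*q),.044) for q in[(218,148),(531,226),(415,652),(125,584)]],0);print(a,b)
```

```text
[0.43502472 0.31101462 0.012     ] [0.43472538 0.3084896  0.044     ]
```

The tin is centred to within 2.5 mm. Now the round tin.

Call:
send_rows --series '[[[0.0488, -0.0183, 0], [0, 0, 0]], [[0.0488, -0.0183, 0], [0, 0, 0]], [[0.0488, -0.0183, 0], [0, 0, 0]], [[0.0488, -0.0183, 0], [0, 0, 0]], [[0.0488, -0.0183, 0], [0, 0, 0]], [[0.0488, -0.0183, 0], [0, 0, 0]], [[0.0488, -0.0183, 0], [0, 0, 0]], [[0.0488, -0.0183, 0], [0, 0, 0]], [[0.0488, -0.0183, 0.02], [0, 0, 0]], [[0.0484, -0.0183, 0.03], [0, 0, 0]], [[0, 0, 0], [0, 0, 0]], [[0, 0, 0], [0, 0, 0]], [[0, 0, 0], [0, 0, 0]]]'

```text
clock: 45.45
tcp_pos: [0.6478, -0.1658, 0.2007]
orientation: [-2.29, 2.149, -0.001]
contact_force: [1.3, -0.2, 0.9]
grip_width: 0.0852
```

Run:
```python
from h import *
st();g=cam('wrist');save('w26',g['frame']);crop(g,'w26c',210,110,140,140,5)
np.savez('w26.npz',**{k:g[k] for k in('frame','M','o','fx','fy','cx','cy')})
```

```text
t 45.45 p [ 0.6478 -0.1658  0.2007] F [ 1.3 -0.2  0.9] w 0.0852 J [ 0.45  0.51 -0.41  1.56  0.22  1.12 -1.52]
toolx [ 0.064 -0.998 -0.   ] y [-0.998 -0.064 -0.001] z [ 1.3e-03  5.0e-04 -1.0e+00]
```

View pics/w26c.png

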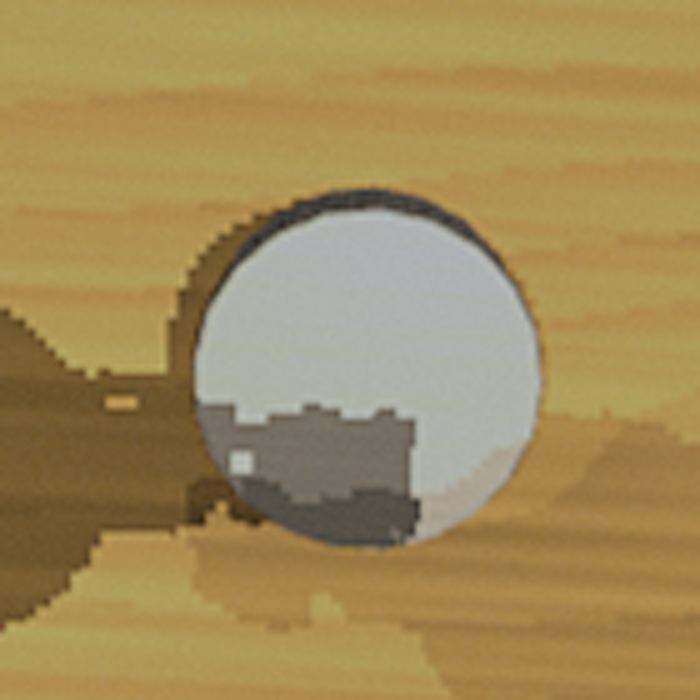

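View pics/w26.png

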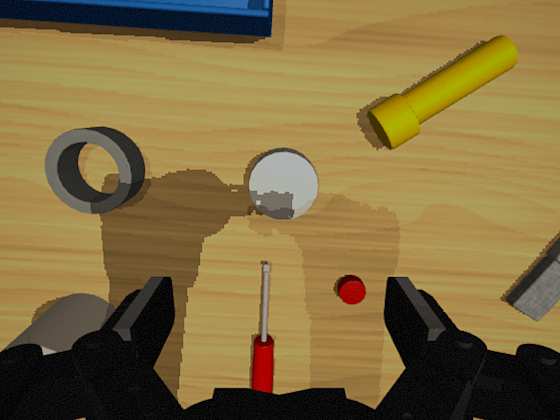

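Run:
```python
from h import *
z=np.load('w26.npz');g={k:z[k] for k in z}
t=ray(g,283.1,185.3,.036);print(t);go([t[0],t[1],-.005])
```

```text
[ 0.64833414 -0.16864262  0.036     ]
t 45.5 p [ 0.6478 -0.166   0.2007] F [ 1.4 -0.1  0.4] w 0.0855 J [ 0.45  0.51 -0.41  1.56  0.22  1.12 -1.52]
toolx [ 0.064 -0.998 -0.   ] y [-0.998 -0.064 -0.001] z [ 1.4e-03  2.0e-04 -1.0e+00]
tool shift mm [ 2.700e+00 -1.000e-01  2.057e+02]
```

Call:
send_rows --series '[[[0.0025, 0, 0.05], [0, 0, 0]], [[0, 0, 0.05], [0, 0, 0]], [[0, 0, 0.05], [0, 0, 0]], [[0, 0, 0.03], [0, 0, 0]], [[0, 0, 0.015], [0, 0, 0]], [[0, 0, 0.009], [0, 0, 0]], [[0, 0, 0], [0, 0, 0]], [[0, 0, 0], [0, 0, 0]]]'

```text
clock: 46.5
tcp_pos: [0.6486, -0.1704, -0.003]
orientation: [-2.288, 2.151, -0.003]
contact_force: [-0.5, 0.5, 0.4]
grip_width: 0.0852
```

Call:
send_rows --series '[[[0, 0, 0], [0, 0, 0]], [[0, 0, 0], [0, 0, 0]], [[0, 0, 0], [0, 0, 0]], [[0, 0, 0], [0, 0, 0]], [[0, 0, 0], [0, 0, 0]], [[0, 0, 0], [0, 0, 0]]]' --fingers 255 --grip_force 60

```text
clock: 47.25
tcp_pos: [0.6483, -0.1703, -0.0025]
orientation: [-2.288, 2.152, -0.002]
contact_force: [-3.9, -0.1, 7.9]
grip_width: 0.0635
```

Run:
```python
from h import *
st();g=cam('wrist');save('w27',g['frame'])
```

```text
t 47.25 p [ 0.6483 -0.1703 -0.0025] F [-3.9 -0.1  7.9] w 0.0635 J [ 0.4   0.73 -0.35  1.69  0.33  0.78 -1.6 ]
toolx [ 0.061 -0.998  0.001] y [-0.998 -0.061 -0.001] z [ 1.4e-03 -5.0e-04 -1.0e+00]
```

View pics/w27.png

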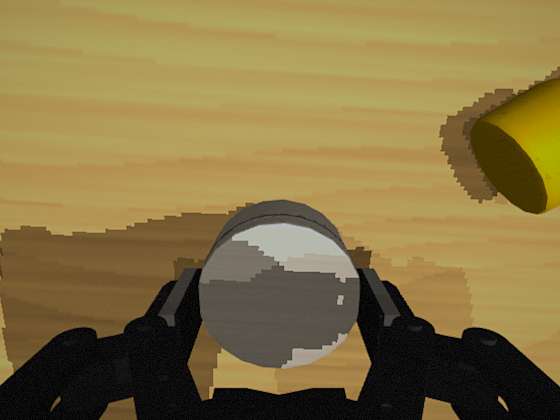

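Gripped at 63.5 mm. Lifting and heading towards the round tray.

Call:
send_rows --series '[[[0, 0, -0.02], [0, 0, 0]], [[0, 0, -0.05], [0, 0, 0]], [[0, 0, -0.06], [0, 0, 0]], [[0, 0, -0.06], [0, 0, 0]], [[-0.046, -0.003, -0.012], [0, 0, 0]], [[-0.046, -0.003, 0], [0, 0, 0]], [[-0.046, -0.003, 0], [0, 0, 0]], [[-0.046, -0.003, 0], [0, 0, 0]], [[-0.046, -0.003, 0], [0, 0, 0]], [[0, 0, 0], [0, 0, 0]], [[0, 0, 0], [0, 0, 0]], [[0, 0, 0], [0, 0, 0]]]'

```text
clock: 48.8
tcp_pos: [0.6485, 0.0582, 0.1979]
orientation: [2.286, -2.154, 0.001]
contact_force: [-0.3, -0.2, -3.2]
grip_width: 0.0633
```

Run:
```python
from h import *
go([.665,.192,.2]);g=cam('wrist');save('w28',g['frame']);v=g['frame'].max(2)
np.savez('w28.npz',**{k:g[k] for k in('frame','M','o','fx','fy','cx','cy')})
```

```text
t 48.8 p [0.6485 0.0582 0.1979] F [-0.3 -0.2 -3.2] w 0.0633 J [ 0.15  0.49 -0.46  1.6   0.24  1.11 -1.89]
toolx [ 0.059 -0.998  0.001] y [-0.998 -0.059 -0.   ] z [ 1.e-04 -1.e-03 -1.e+00]
tool shift mm [-132.6  -24.4   -2.3]
```

View pics/w28.png

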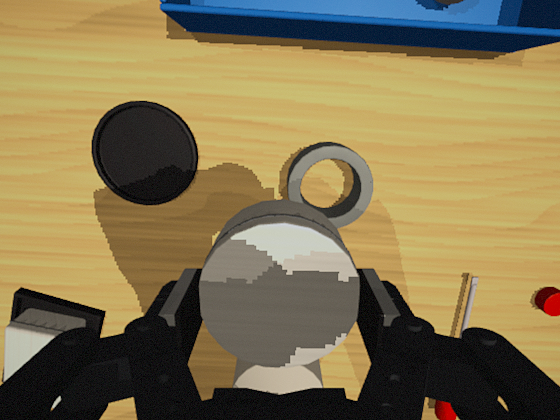

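The tray ring runs from x 92 to 198 and y 101 to 205. I'll fit it by mask.

Run:
```python
from h import *
z=np.load('w28.npz');g={k:z[k] for k in z}
m=(g['frame'].max(2)<75).astype(np.uint8);m[:85]=0;m[225:]=0;m[:,:75]=0;m[:,215:]=0
m=cv2.morphologyEx(m,cv2.MORPH_OPEN,np.ones((3,3)));c=max(cv2.findContours(m,cv2.RETR_EXTERNAL,cv2.CHAIN_APPROX_NONE)[0],key=cv2.contourArea)
P=np.array([ray(g,*p,.012)[:2]*1000 for p in c[:,0]],np.float32);e=cv2.fitEllipse(P);print(e);
o,Rm=st();zz=o['tcp_pos'][2]
f=ray(g,279.5,222,zz+.0385)+.033*Rm[:,1];print('tin',f,'rel',Rm.T@(f-o['tcp_pos'])*1000)
go([e[0][0]/1000,e[0][1]/1000,.06])
```

```text
((666.5521240234375, 190.28541564941406), (99.45417785644531, 101.63294219970703), 22.69746208190918)
t 48.85 p [0.6485 0.0583 0.1978] F [-0.   0.1 -3. ] w 0.063 J [ 0.15  0.49 -0.46  1.6   0.24  1.11 -1.89]
toolx [ 0.059 -0.998  0.001] y [-0.998 -0.059 -0.   ] z [ 0.e+00 -8.e-04 -1.e+00]
tin [0.64729164 0.0588659  0.23630745] rel [ -0.56091237   1.21014258 -38.50044065]
t 48.85 p [0.6485 0.0583 0.1978] F [-0.   0.1 -3. ] w 0.063 J [ 0.15  0.49 -0.46  1.6   0.24  1.11 -1.89]
toolx [ 0.059 -0.998  0.001] y [-0.998 -0.059 -0.   ] z [ 0.e+00 -8.e-04 -1.e+00]
tool shift mm [-130.8  -25.8  137.7]
```

Call:
send_rows --series '[[[-0.044, -0.009, 0], [0, 0, 0]], [[-0.044, -0.009, 0], [0, 0, 0]], [[-0.043, -0.0085, 0], [0, 0, 0]], [[0, 0, 0.05], [0, 0, 0]], [[0, 0, 0.05], [0, 0, 0]], [[0, 0, 0.04], [0, 0, 0]], [[0, 0, 0.02], [0, 0, 0]], [[0, 0, 0], [0, 0, 0]], [[0, 0, 0], [0, 0, 0]], [[0, 0, 0], [0, 0, 0]]]'

```text
clock: 50.1
tcp_pos: [0.6682, 0.193, 0.0398]
orientation: [-2.286, 2.15, -0.003]
contact_force: [0.4, -0.7, -2.0]
grip_width: 0.063
```

Run:
```python
from h import *
go([.6665,.1903,.0015]);g=cam('wrist');save('w29',g['frame'])
```

```text
t 50.1 p [0.6682 0.193  0.0398] F [ 0.4 -0.7 -2. ] w 0.063 J [-0.09  0.72 -0.42  1.6   0.36  0.89 -2.15]
toolx [ 0.061 -0.998 -0.001] y [-0.998 -0.061 -0.003] z [ 0.0032  0.0011 -1.    ]
tool shift mm [ 2.7  2.  38.3]
```

View pics/w29.png

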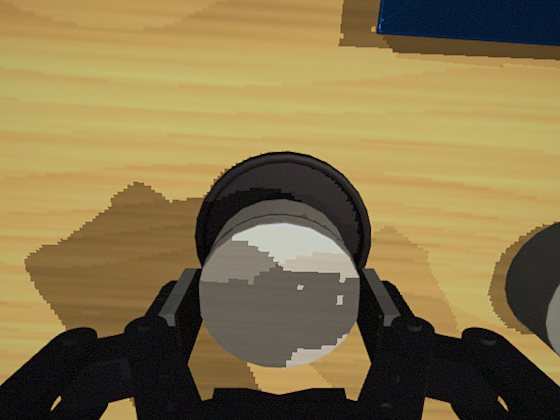

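Call:
send_rows --series '[[[0.0015, 0.001, 0.015], [0, 0, 0]], [[0, 0, 0.012], [0, 0, 0]], [[0, 0, 0.005], [0, 0, 0]], [[0, 0, 0], [0, 0, 0]], [[0, 0, 0], [0, 0, 0]]]'

```text
clock: 50.78
tcp_pos: [0.6662, 0.1913, 0.0059]
orientation: [-2.288, 2.152, -0.0]
contact_force: [-0.1, -0.3, -2.6]
grip_width: 0.0634
```

Call:
send_rows --series '[[[0, 0, 0.002], [0, 0, 0]], [[0, 0, 0], [0, 0, 0]]]'

```text
clock: 51.02
tcp_pos: [0.6659, 0.191, 0.0037]
orientation: [-2.289, 2.152, -0.0]
contact_force: [-1.1, 0.1, -2.4]
grip_width: 0.063
```

Call:
send_rows --series '[[[0, 0, 0.0015], [0, 0, 0]], [[0, 0, 0], [0, 0, 0]]]'

```text
clock: 51.28
tcp_pos: [0.6659, 0.1909, 0.0021]
orientation: [2.289, -2.152, -0.0]
contact_force: [0.0, -0.0, -2.3]
grip_width: 0.0631
```

Call:
send_rows --series '[[[0, 0, 0.0012], [0, 0, 0]], [[0, 0, 0], [0, 0, 0]]]'

```text
clock: 51.52
tcp_pos: [0.666, 0.191, 0.0016]
orientation: [2.289, -2.152, 0.0]
contact_force: [-2.9, -1.4, 4.1]
grip_width: 0.0632
```

Call:
send_rows --series '[[[0, 0, 0.001], [0, 0, 0]], [[0, 0, 0], [0, 0, 0]]]'

```text
clock: 51.78
tcp_pos: [0.666, 0.191, 0.0016]
orientation: [2.288, -2.152, 0.001]
contact_force: [-4.6, -2.1, 11.2]
grip_width: 0.0633
```

On the floor. Releasing, and backing away upward.

Call:
send_rows --series '[[[0, 0, -0.001], [0, 0, 0]], [[0, 0, 0], [0, 0, 0]]]'

```text
clock: 52.02
tcp_pos: [0.666, 0.191, 0.0016]
orientation: [-2.289, 2.152, -0.001]
contact_force: [-3.6, -1.3, 7.2]
grip_width: 0.0632
```

Call:
send_rows --series '[[[0, 0, 0], [0, 0, 0]], [[0, 0, 0], [0, 0, 0]], [[0, 0, 0], [0, 0, 0]], [[0, 0, 0], [0, 0, 0]], [[0, 0, -0.03], [0, 0, 0]], [[0, 0, -0.05], [0, 0, 0]], [[0, 0, -0.06], [0, 0, 0]], [[0, 0, -0.06], [0, 0, 0]], [[0, 0, -0.05], [0, 0, 0]], [[0, 0, 0], [0, 0, 0]], [[0, 0, 0], [0, 0, 0]], [[0, 0, 0], [0, 0, 0]]]' --fingers 0

```text
clock: 53.52
tcp_pos: [0.6651, 0.1905, 0.249]
orientation: [2.287, -2.15, -0.002]
contact_force: [-0.1, 0.3, -0.1]
grip_width: 0.0857
```

Run:
```python
from h import *
st();g=cam('wrist');save('w30',g['frame'])
np.savez('w30.npz',**{k:g[k] for k in('frame','M','o','fx','fy','cx','cy')})
crop(g,'w30c',210,110,140,140,5);s=cam('scene');save('s30',s['frame']);crop(s,'s30c',190,80,200,190,3.9);t=cam('top');save('t30',t['frame'])
```

```text
t 53.52 p [0.6651 0.1905 0.249 ] F [-0.1  0.3 -0.1] w 0.0857 J [-0.05  0.52 -0.48  1.43  0.25  1.25 -2.06]
toolx [ 0.062 -0.998  0.001] y [-0.998 -0.061  0.003] z [-0.0028 -0.0011 -1.    ]
```

View pics/w30c.png

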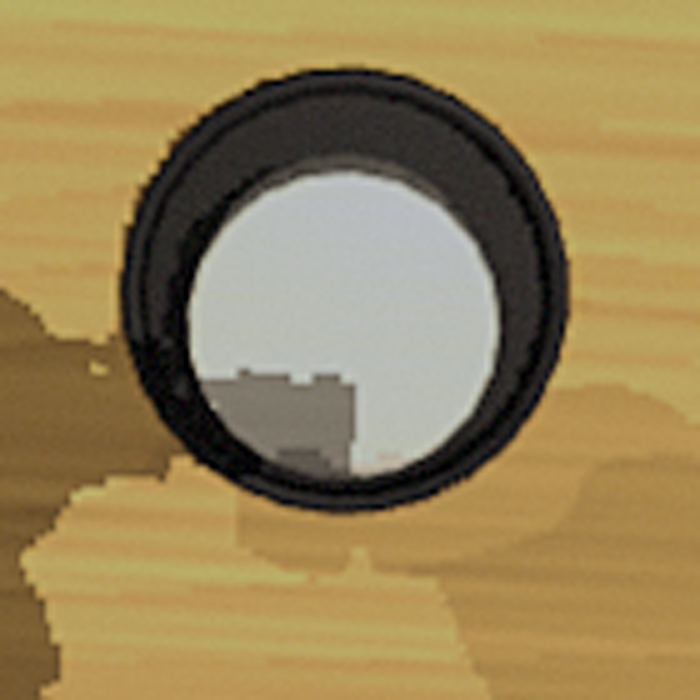

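View pics/s30c.png

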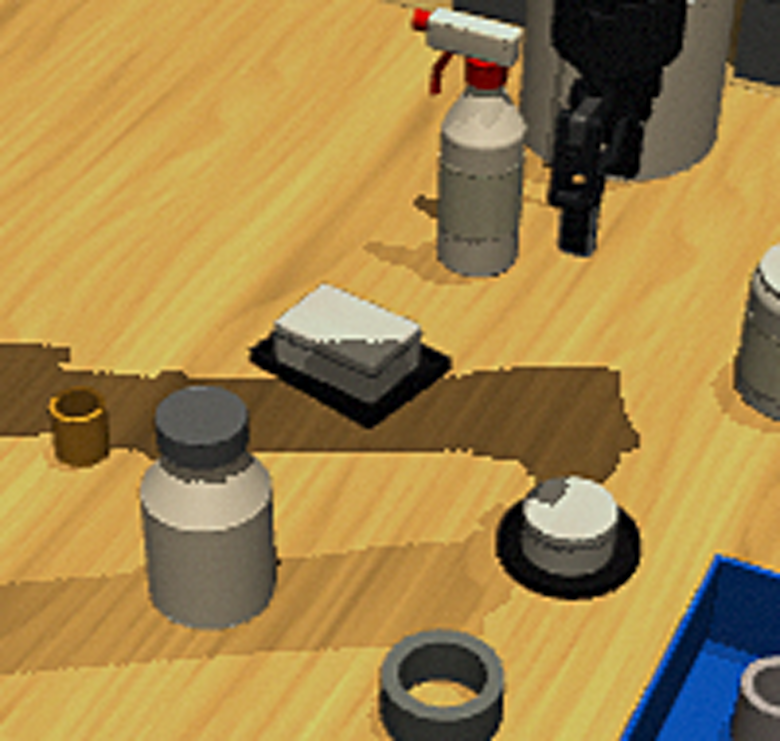

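View pics/t30.png

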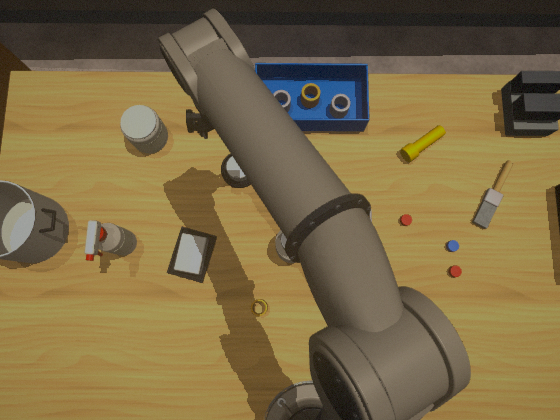

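Both tins lie flat in their own trays, the capped bottle stands, and the sprayer and tape are in place. Last numeric check, then hand in.

Run:
```python
from h import *
z=np.load('w30.npz');g={k:z[k] for k in z}
C=lambda x,y,a=210,b=110,s=5:(a+(x+.5)/s-.5,b+(y+.5)/s-.5)
print('tray',ray(g,*C(346,290),.012),'tin',ray(g,*C(345,325),.040))
z=np.load('w20.npz');g={k:z[k] for k in z}
D=lambda x,y:C(x,y,190,110,4)
print('cap',ray(g,*D(357,364),.154),'shoulder centre x/front',ray(g,*D(360,112),.092)+.044*np.array([-.963,-.268,0]))
print(r.hand_in())
```

```text
tray [0.6684932  0.19158867 0.012     ] tin [0.66603407 0.19166233 0.04      ]
cap [0.45897398 0.04976604 0.154     ] shoulder centre x/front [0.45775621 0.04867588 0.092     ]
the job is handed in; nothing more can be done
None
```

I finished the job and handed it in at about 53.5 s. Both tablets went through the neck into the bottle, and the cap was seated afterwards. Each tin is flat in the tray of its own shape. Handing in gave no verdict.

**Last checks, from camera measurements:**

| Check | Measured | Allowed |
|---|---|---|
| Cap off the bottle axis | about 1.6 mm | 7 mm |
| Oblong tin off its tray centre | about 2.5 mm | 18 mm |
| Round tin off its tray centre | about 2.5 mm | 16 mm |

- **Seating:** the cap stopped about where its seated height should be, and both tins touched down at tray-floor height. The cap and tins look level in the pictures, but I did not measure their tilt.
- **Tablets:** after each drop the tablet was no longer in the jaws or around the neck. I didn't see either one lying on the bottle's floor.
- **Sprayer and tape:** neither was touched. I judged this by eye from the final pictures, without measuring.

**What failed or disagreed:**
- **First grasp:** the jaws closed empty above the large tablet. A touch on the bench showed the fingertips sit about 21 mm behind the reported tool point, so I corrected every later grasp for that.
- **Cameras:** the scene camera disagreed with the top and wrist cameras by up to about 10 mm, so I relied on the wrist camera for the fine work.
- **Oblong tin angle:** it sits about 5° off its tray's axis on purpose, because the last joint was close to its range limit.

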